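# Find the flanged hub in the sample canisters and set it under the microscope

### The arm

A 6-joint arm with a two-finger parallel gripper is mounted at the origin on the work surface. World frame = base frame: x ahead of the robot, y to its left, z up, the work surface at z = 0. Lengths are in mm, angles in rad, forces in N, time in s.
With the tool pointing down it reaches from about 350 to 875 mm from the base axis. Payload 4.2 kg.
Tool frame: the origin (TCP) lies at the very end of the fingers, on their centre line; the grasp point (between the pads) lies 19 mm behind it; z points along the fingers, y is the direction in which the jaws open and shut (so a half turn about z gives the same grasp; the last joint's range is limited). The gripper opens to 85 mm and grips with 20 to 120 N. Pads are 22 mm wide; open, the fingers measure 114 mm over their backs; the gripper's body (76 mm by 85 mm) begins 54 mm behind the grasp point. The pads swing forward as they close: fully open they stand 13 mm farther back than shut.
Start: joints at [1.471, 0.385, 0.008, 0, -1.194, -0.259], TCP at [219.436, 585.189, 191.912] pointing down, gripper open.
Joint ranges: [-3.14, 3.14], [-1.21, 2.06], [-1.07, 1.41], [-3.16, 2.05], [-2.99, -0.16], [-3.1, 3.1]. Speed limits (rad/s): [2.79, 2.79, 3.14, 3.14, 3.14, 3.14].

### API

Orientations are given as [roll, pitch, yaw] about the fixed x, y, z axes, in that order (R = Rz(yaw) Ry(pitch) Rx(roll)).
In Python, from plant import robot, eyes, models gives the robot as it stands.
- The arm moves only by the tool carry_out, never from a script. Its argument "moves" is a list of rows, each an object of numbers: "claw": the gripper's target within -1 to 1 (fully open at 1, half-way at 0, shut at -1); "tx", "ty", "tz": the shift along the tool's x, y, z in cm; "wx", "wy", "wz": the turn, a rotation vector about the tool's x, y, z in degrees. A call has 1 to 5 rows; each row is the pose to reach, as a shift and turn from the pose commanded when the call began, along the tool's axes at that moment; what a row does not reach only later rows make up. A row lasts 1/12 s, in which the tool goes at most 41.7 mm and 7.16 degrees, less where a joint would pass 70% of its speed; a pose out of reach is approached as far as the arm can. A call with a gripper value outside its range is refused whole. The fingers move at their own pace and stop on an object; "grip_force" is the grip in N (left out, the last holds). Time passes only in rows, so rows that repeat a pose let the fingers close. It gives the time, the measured TCP pose, the force and the opening at its end, in the units of the state.
- robot.get_obs(): the state, without advancing time (a new reading comes with each control period).
- eyes.read_camera(name): name is "side" or "top"; returns a dict with "pixels" (480x640x3 uint8, red, green, blue), "depth" (480x640 float32, mm along the optical axis (not along the pixel's ray), 0 where there is no reading), "fov_y" (degrees; the focal length in pixels is half the picture's height over the tangent of half this angle, whatever the lens; pixels are square), "cx", "cy" (the principal point, pixels), "world_from_camera" (4x4, takes a point from camera to world coordinates). Camera axes: x right, y up, looking along -z (the intrinsics and any distortion apply to the point x, -y, -z); pixel columns grow to the right and rows downward; lengths in mm; the calibration is good to about 2 mm. A picture is of the moment at which its call begins.
- robot.job_done(): hands the job in, once; it reports no verdict.
Trained networks look in a picture, given as the dict that the camera call returned (one of the last four; its "shot" number tells which), for a name from the list of things; names that differ only in an ending like _2 or _b are one class to them, and where a whole thing is asked for, a point or a joint stands for the part that bears it (a point fixed in the world has none). Each returns a list of dicts, best first, with "confidence" (0 to 1); they miss things now and then, are a little off and sometimes report something else, mostly with a low value. They report only what shows in the picture. A call takes as long as a camera call. They do not tell look-alikes from the thing itself.
- models.search_frame(picture, label): "location" ([x, y, z] in mm, in world coordinates, good to about 4 mm: the middle of the surface that is visible of it).
- models.regions_of(picture, label): "mask" (480x640 bool, what is visible of it).
The state is a dict: "clock": time; "qpos": joint angles; "joint_vel": joint speeds; "joint_torque": joint torques, N m; "tcp_pos": TCP position; "tcp_rot": TCP orientation; "wrist_force": force on the tool from outside, world axes, zero at the start; "wrist_torque": the same for the moment, N m; "gripper_width": finger opening in mm.
Only numpy, scipy, OpenCV 4.12 (cv2) and the standard library are available. Lean on these libraries where they do the work, as an engineer would, in place of code of your own. Each camera call takes 0.05 s, during which the arm holds its last target.

### The job

One of the three lidded sample canisters holds the flanged hub, the part with a tall round spigot on a round flange. Open the canisters one at a time, closing each again before you open another, until you find the hub, and stand it upright on its flange in the middle of the microscope's stage, under the lens, without dropping it or bumping the microscope's head. Finish with all three canisters closed with their own lids, the spacer and the nut still inside theirs, and the caliper, bottle and loupe left where they lie.

Things in the scene. Friction and masses are not known exactly. Their poses are not given: they have to be found in the camera images.
- tub_1_mouth (a point): canister 1: mouth centre, on the axis, level with the rim, z up. One of three identical round loose aluminium canisters (0.55 kg) standing on the bench at shuffled places: 97 mm across, floor 4 mm thick; the lid's skirt stands on a shoulder 16 mm above the bench; inside it a neck, 84 mm outside and 78 mm inside, rises to the rim 30 mm above the bench
- lid_1_knob (a point): lid of canister 1: centre of its black knob, an upright cylinder 25 mm across, 24 mm tall. Aluminium cap, about 0.12 kg, 97 mm across, 52 mm tall, open below, 3 mm loose on the neck; this point is 12 mm above its flat top, 64 mm above its skirt's lower edge, 80 mm above the bench when closed. Lifts straight off (60 mm bares a hub) and can stand on its skirt on the bench
- tub_2_mouth (a point): canister 2: mouth centre, level with the rim, z up; the canister is identical to canister 1
- lid_2_knob (a point): lid of canister 2: centre of its knob; the lid is identical to that of canister 1
- tub_3_mouth (a point): canister 3: mouth centre, level with the rim, z up; the canister is identical to canister 1
- lid_3_knob (a point): lid of canister 3: centre of its knob; the lid is identical to that of canister 1
- hub_mid (a point): the flanged hub, the part wanted, steel, 0.1 to 0.25 kg: a round flange 50 mm across, 9 mm thick, with a plain round spigot 28 mm across and 46 mm tall on its middle; 55 mm tall in all. It stands on its flange on the floor of a closed canister, up to 9 mm off centre, its top 29 mm above the rim. Point: on its axis, half-way up (27.5 mm), z up along the spigot
- hub: the same hub; origin at the centre of its flange's underside, z up along the spigot
- spacer_mid (a point): a plain flat steel ring, 48 mm across, 26 mm hole, 13 mm high, lying in another canister below the rim; point at its centre
- nut_mid (a point): a steel hexagon nut, about 40 mm across, 17 mm high, lying in the third canister below the rim; point at its centre
- stage (a point): centre of the top face of the microscope's round aluminium stage, a flat disc 90 mm across, 38 mm above the bench, with a thin dark circle 55 mm across and a centre dot. z up; x points away from the robot, within 0.25 rad of straight ahead. The microscope is fixed to the bench; its base plate, 200 by 200 mm, 16 mm high, is centred 20 mm from here along +x
- lens (a point): centre of the underside of the head's ring light, straight above the stage centre, 225 mm above the bench
- head: the microscope head, black: ring light 66 mm across, 17 mm high, then a tube 40 to 52 mm across up to 400 mm above the bench; origin as lens. It bars a gripper pointing straight down at the stage; a tool leaning back toward the robot by about 40 degrees fits. Its arm, 310 to 360 mm up, comes from a post 27 mm across, 436 mm high, 90 mm along +x and 75 mm along -y from the stage centre
- caliper: bystander: digital caliper lying flat on the bench on the robot's side of the canisters, 195 mm long, 62 mm over its jaws (which lie near its -x end and reach to -y), 13 mm high; origin at its underside near the middle of its length, x along its beam
- cleaner: bystander: white bottle with black cap standing on the bench, 42 mm across, 95 mm high; origin at the centre of its underside
- loupe: bystander: black eye loupe standing on the bench, 38 mm across, 32 mm high; origin at the centre of its underside
Things that resemble listed ones, but are neither listed nor needed, are in the scene too. What is shaped like the part that bears lid_2_knob but red is not meant.

How it is judged:
By the outcome, as a careful person would: the job done as asked, in the order asked, and still so for the second after the job is handed in, with the robot touching nothing.
It also fails if it takes over 72 s, if anything falls off the work surface, if the arm or the gripper's body presses on something with over 40 N, if the wrist force passes 120 N, or if a joint passes its speed limit or range.

## Working session

There is one attempt and no reset: what is moved stays moved. The work goes in short steps, Python scripts to look and compute and a tool call to move; the robot and the scene stay as the last step left them, time stands still between calls to the robot, and variables do not carry over. Pictures are saved under pics/ and viewed, and the job is handed in when it is done.

Besides the shell and the picture viewer there is one more tool, called after "Emit:" as name([rows], argument=value, ...), one row to a line, values as JSON. carry_out: Moves the arm, as the interface text tells. Its arguments: {"type":"object","properties":{"moves":{"type":"array","items":{"type":"object","properties":{"claw":{"type":"number"},"tx":{"type":"number"},"ty":{"type":"number"},"tz":{"type":"number"},"wx":{"type":"number"},"wy":{"type":"number"},"wz":{"type":"number"}}}},"grip_force":{"type":"number"}},"required":["moves"]}

```bash
ls; mkdir -p pics
cat > h.py <<'E'
import numpy as np,cv2
from plant import robot,eyes,models
from scipy.spatial.transform import Rotation as R
def save(p,n): cv2.imwrite('pics/'+n,cv2.cvtColor(p['pixels'],cv2.COLOR_RGB2BGR))
def cloud(p):
    d=p['depth'];h,w=d.shape;f=h/2/np.tan(np.radians(p['fov_y'])/2)
    u,v=np.meshgrid(np.arange(w),np.arange(h))
    P=np.stack([(u-p['cx'])/f*d,-(v-p['cy'])/f*d,-d,np.ones_like(d)],-1)@np.array(p['world_from_camera']).T
    return P[...,:3]
E
python3 - <<'E'
from h import *
for n in ['side','top']:
    p=eyes.read_camera(n);save(p,n+'0.png');print({k:v for k,v in p.items() if k not in('pixels','depth')})
    np.savez(n+'0.npz',**{k:v for k,v in p.items() if isinstance(v,np.ndarray)})
    for l in ['lid_1_knob','tub_1_mouth','stage','lens','caliper','cleaner','loupe','hub_mid']:
        print(n,l,[(np.round(r['location'],0).tolist(),round(r['confidence'],2)) for r in models.search_frame(p,l)][:6])
o=robot.get_obs();print(o)
E
```

```text
pics
{'fov_y': 48.68991018577882, 'cx': 311.52899600003326, 'cy': 236.1001674366197, 'world_from_camera': array([[ 8.03120907e-01,  3.01642472e-01, -5.13817700e-01,
        -4.96791895e+01],
       [-5.95810167e-01,  4.10434512e-01, -6.90328731e-01,
        -9.29337332e+02],
       [ 2.65605244e-03,  8.60555245e-01,  5.09350189e-01,
         7.73478062e+02],
       [ 0.00000000e+00,  0.00000000e+00,  0.00000000e+00,
         1.00000000e+00]]), 'shot': 1}
side lid_1_knob [([592.0, -191.0, 63.0], 0.57)]
side tub_1_mouth [([571.0, -212.0, 7.0], 0.49)]
side stage [([592.0, 249.0, 211.0], 0.69)]
side lens [([563.0, 278.0, 326.0], 0.59)]
side caliper [([392.0, -190.0, 7.0], 0.89)]
side cleaner [([739.0, 62.0, 46.0], 0.58)]
side loupe [([766.0, -232.0, 17.0], 0.57)]
side hub_mid []
{'fov_y': 43.25153089152347, 'cx': 319.0560433102115, 'cy': 229.59987498318998, 'world_from_camera': array([[-3.34711449e-02,  9.77415951e-01, -2.08656992e-01,
         3.33779035e+02],
       [-9.99437490e-01, -3.31709523e-02,  4.93872342e-03,
        -1.05117606e+02],
       [-2.09416408e-03,  2.08704925e-01,  
[... 580 characters left out ...]
]
{'clock': 0.9, 'qpos': array([ 1.47055435e+00,  3.84669845e-01,  7.93591983e-03, -1.39223381e-05,
       -1.19398946e+00, -2.58591622e-01]), 'joint_vel': array([ 6.80653225e-04,  1.42539021e-03, -1.97622312e-04, -1.18144242e-04,
       -8.75890290e-04,  1.69696127e-05]), 'joint_torque': array([-3.54940366e-04, -3.92073047e+01,  1.88621789e+01,  4.19074327e+00,
       -2.80599706e-04, -5.18846832e-06]), 'tcp_pos': array([219.46067044, 585.19927235, 191.94231668]), 'tcp_rot': array([-3.14152545e+00,  3.11674435e-05, -3.58838718e-01]), 'wrist_force': array([ 0.03839827,  0.51693272, -0.0906575 ]), 'wrist_torque': array([0.03872543, 0.00186025, 0.02018112]), 'gripper_width': 85.60476088885245}
```

View pics/side0.png

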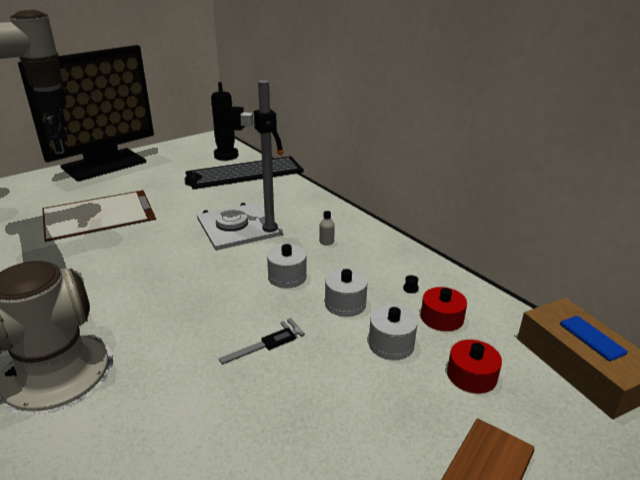

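View pics/top0.png

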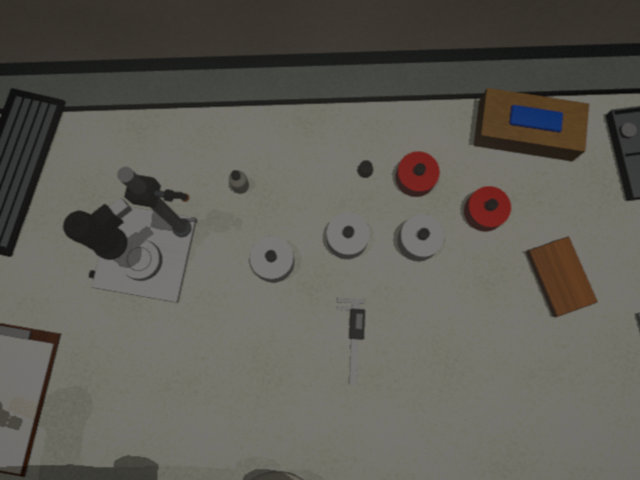

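```bash
cat > an.py <<'E'
from h import *
def circ(xy,it=300,tol=2.5,rr=None):
    best=None;rng=np.random.default_rng(0)
    for _ in range(it):
        a=xy[rng.choice(len(xy),3,False)]
        A=np.c_[2*a,np.ones(3)]
        try:s=np.linalg.solve(A,(a**2).sum(1))
        except: continue
        q=s[2]+s[0]**2+s[1]**2
        if q<=0: continue
        r=q**.5
        if rr and not rr[0]<r<rr[1]: continue
        k=abs(np.hypot(*(xy-s[:2]).T)-r)<tol
        if best is None or k.sum()>best[0]: best=(k.sum(),k)
    a=xy[best[1]];s=np.linalg.lstsq(np.c_[2*a,np.ones(len(a))],(a**2).sum(1),rcond=None)[0]
    return s[:2],(s[2]+s[0]**2+s[1]**2)**.5,best[0]
def lids(p,cam):
    P=cloud(p);im=p['pixels'].astype(int)
    sat=im.max(2)-im.min(2)
    ok=(p['depth']>0)&(P[...,0]>350)&(P[...,0]<800)&(P[...,1]<150)&(P[...,1]>-480)
    m=(ok&(P[...,2]>60)&(P[...,2]<76)).astype(np.uint8)
    n,L,st,c=cv2.connectedComponentsWithStats(m)
    out=[]
    for i in range(1,n):
        if st[i,4]<150: continue
        k=L==i
        Q=P[k];hull=cv2.convexHull(Q[:,:2].astype(np.float32))[:,0]
        (x,y),r=cv2.minEnclosingCircle(Q[:,:2].astype(np.float32))
        cy=np.median(Q,0)
        kn=ok&(P[...,2]>86)&(P[...,2]<98)&(np.hypot(P[...,0]-x,P[...,1]-y)<35)
        out.append((x,y,r,np.median(Q[:,2]),np.round(P[kn].mean(0),1) if kn.any() else None,kn.sum(),np.median(im[k],0)))
    return out
E
python3 - <<'E'
from an import *
for cam in ['side','top']:
    p=eyes.read_camera(cam)
    for o in lids(p,cam): print(cam,[np.round(a,1) if a is not None else a for a in o])
    P=cloud(p);d=p['depth']>0
    for nm,z0,z1 in [('stage',33,43),('base',11,20),('ring',205,245)]:
        k=d&(P[...,2]>z0)&(P[...,2]<z1)&(np.hypot(P[...,0]-580,P[...,1]-270)<(60 if nm!='base' else 150))
        Q=P[k];print(cam,nm,len(Q))
        if len(Q)>20:
            (c,r)=cv2.minEnclosingCircle(Q[:,:2].astype(np.float32));print(np.round(c,1),round(r,1),np.round(Q.mean(0),1), cv2.minAreaRect(Q[:,:2].astype(np.float32)))
    k=d&(P[...,0]<850)&(P[...,0]>300)&(abs(P[...,1])<400)&(abs(P[...,2])<5);print('bench z',np.median(P[k][:,2]))
    k=d&(P[...,2]>100)&(P[...,2]<290)&(abs(P[...,0]-650)<150)&(abs(P[...,1]-230)<150);Q=P[k];print('post',len(Q),np.median(Q,0) if len(Q) else 0)
E
```

```text
side [np.float64(560.0), np.float64(-6.0), np.float64(51.3), np.float64(66.6), array([558.7,  -8.4,  89.9]), np.int64(54), array([167., 168., 165.])]
side [np.float64(607.1), np.float64(-179.5), np.float64(50.3), np.float64(66.7), array([ 606.4, -179.9,   90. ]), np.int64(71), array([167., 168., 165.])]
side [np.float64(597.0), np.float64(-344.1), np.float64(50.2), np.float64(67.0), array([ 596.4, -345.5,   90.1]), np.int64(91), array([167., 168., 165.])]
side stage 331
[571.8 289.5] 46.7 [570.2 287.9  36.4] ((572.6461791992188, 291.97918701171875), (87.66817474365234, 80.43429565429688), 56.68356704711914)
side base 1586
[587.  285.8] 136.9 [577.4 279.3  14.4] ((590.0384521484375, 295.03363037109375), (219.48626708984375, 200.5401611328125), 78.10587310791016)
side ring 226
[568.9 290.3] 33.7 [561.7 278.1 235.9] ((565.9945068359375, 285.797607421875), (55.57927322387695, 63.33495330810547), 68.31629943847656)
bench z -1.2677793634679801
post 1216 [630.81331859 201.76880043 239.84881374]
top [np.float64(607.0), np.float64(-176.6), np.float64(48.9), np.float64(67.5), array([ 606.1, -1
[... 196 characters left out ...]
 117., 114.])]
top [np.float64(558.5), np.float64(-4.1), np.float64(48.7), np.float64(67.6), array([558. ,  -5. ,  91.3]), np.int64(100), array([119., 117., 115.])]
top stage 965
[569.4 295.9] 45.2 [570.8 290.9  37.9] ((568.8169555664062, 290.7450866699219), (77.53362274169922, 86.95514678955078), 86.78311157226562)
top base 4021
[587.5 288.9] 136.5 [574.9 282.5  15.5] ((590.1074829101562, 298.0775451660156), (213.40232849121094, 200.6271209716797), 77.58940124511719)
top ring 380
[568.2 295.4] 32.5 [559.3 282.4 239.5] ((560.7982177734375, 286.810791015625), (41.07587432861328, 64.9901351928711), 49.32562255859375)
bench z -0.3372911225212647
post 946 [581.79171063 268.47056659 240.53341496]
```

```bash
cat >> h.py <<'E'
def Rl(psi,lean): # tool leaning back by lean deg, forward direction psi rad; jaw axis horizontal
    f=np.array([np.cos(psi),np.sin(psi),0]);L=np.radians(lean)
    z=f*np.sin(L)+np.array([0,0,-np.cos(L)]);y=np.cross([0,0,1.],f)*-1  # right-hand: x=y x z
    x=np.cross(y,z);return np.c_[x,y,z]
def delta(pos,Rt,o=None):
    o=o or robot.get_obs();R0=R.from_euler('xyz',o['tcp_rot']).as_matrix()
    t=R0.T@(np.array(pos)-o['tcp_pos'])/10
    cands=[Rt,Rt@np.diag([-1,-1,1])]
    ws=[R.from_matrix(R0.T@c).as_rotvec(degrees=True) for c in cands]
    print('t cm',np.round(t,2),'w deg',[np.round(w,1).tolist() for w in ws])
def st():
    o=robot.get_obs();print('t',round(o['clock'],2),'q',np.round(o['qpos'],2),'tcp',np.round(o['tcp_pos'],1),'rot',np.round(o['tcp_rot'],3),'F',np.round(o['wrist_force'],1),'w',round(o['gripper_width'],1));return o
E
python3 - <<'E'
from h import *
from an import circ
from plant import eyes
for cam in ['side','top']:
    p=eyes.read_camera(cam);P=cloud(p);d=p['depth']>0
    k=d&(P[...,2]>32)&(P[...,2]<42)&(np.hypot(P[...,0]-570,P[...,1]-290)<60)
    # boundary pixels of mask, adjacent to non-stage lower
    low=d&(P[...,2]<25)
    e=k&(cv2.dilate(low.astype(np.uint8),np.ones((3,3)))>0)
    c,r,n=circ(P[e][:,:2]);print(cam,'stage',np.round(c,1),r,n,e.sum())
    k=d&(P[...,2]>100)&(P[...,2]<420)&(np.hypot(P[...,0]-640,P[...,1]-200)<60)
    Q=P[k];
    for z in range(100,420,40):
        q=Q[(Q[:,2]>z)&(Q[:,2]<z+40)]
        if len(q)>5: print(z,np.round(np.median(q,0),1),len(q))
    k=d&(P[...,2]>12)&(P[...,2]<19)&(np.hypot(P[...,0]-590,P[...,1]-285)<150)
    Q=P[k][:,:2];
    if cam=='top':
        np.save('base.npy',Q); print(Q.min(0),Q.max(0)); print(cv2.minAreaRect(cv2.convexHull(Q.astype(np.float32))))
        for i in range(2):
            j=np.argsort(Q[:,i]); print(Q[j[:4]],Q[j[-4:]])
E
python3 -c "
import cv2
a=cv2.imread('pics/top0.png');cv2.imwrite('pics/tc.png',cv2.resize(a[150:310,60:260],None,fx=4,fy=3.75))"
```

```text
side stage [569.9 294.1] 43.01150690921325 38 52
100 [637.  194.3 119.5] 127
140 [636.7 194.4 159.8] 130
180 [636.  194.5 199.1] 135
220 [636.9 194.4 240.8] 148
260 [638.6 193.1 280.4] 175
300 [625.2 185.4 326.1] 385
340 [631.4 192.4 353.6] 369
380 [636.4 194.3 400.1] 171
top stage [569.2 296.5] 43.87030604530424 94 94
100 [632.9 195.9 121.7] 69
140 [632.2 197.1 160.2] 78
180 [632.8 196.  199.5] 91
220 [633.3 196.3 240.2] 102
260 [638.2 192.1 272.7] 59
300 [626.1 184.5 329. ] 339
340 [628.8 196.  355.9] 800
380 [633.2 196.3 399.5] 157
[472.45636599 175.90059966] [696.55778051 418.38283215]
((590.1055297851562, 299.18365478515625), (214.53477478027344, 199.8499298095703), 78.25623321533203)
[[472.45636599 216.84022608]
 [472.60499267 219.27102435]
 [472.99020355 215.985787  ]
 [473.11959458 224.65357327]] [[695.30297011 318.64017658]
 [695.84236357 326.01428737]
 [696.12814526 321.85743555]
 [696.55778051 324.61542585]]
[[659.44491914 175.90059966]
 [664.46757894 176.14630783]
 [653.08172539 176.54252698]
 [662.61842718 176.59217199]] [[534.43901845 415.7104285 ]
 [540.69169435 416.41801764]
 [536.57255333 417.45696058]
 [543.74187707 418.38283215]]
```

View pics/tc.png

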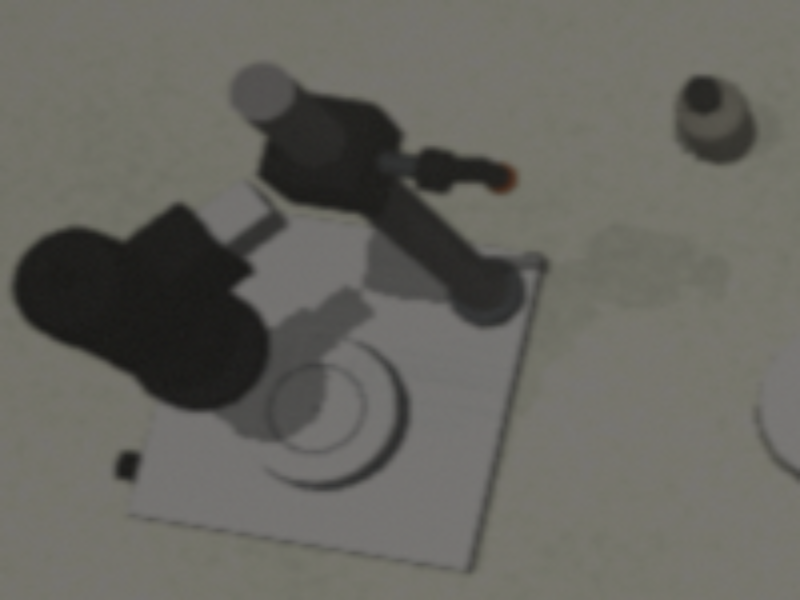

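Run:
```python
from h import *
p=eyes.read_camera('top');g=cv2.cvtColor(p['pixels'],cv2.COLOR_RGB2GRAY)
# thin ring: search best circle at z=38 by darkness
W=np.array(p['world_from_camera']);f=240/np.tan(np.radians(p['fov_y'])/2)
def proj(X):
    c=(np.c_[X,np.ones(len(X))]@np.linalg.inv(W).T);return c[:,0]/-c[:,2]*f+p['cx'],-c[:,1]/-c[:,2]*f+p['cy']
a=np.linspace(0,2*np.pi,120,endpoint=False)
def samp(x,y,r):
    u,v=proj(np.c_[x+r*np.cos(a),y+r*np.sin(a),np.full(120,38.)])
    return cv2.remap(g.astype(np.float32),u.astype(np.float32)[None],v.astype(np.float32)[None],cv2.INTER_LINEAR)[0]
best=[]
for x in np.arange(555,585,1.):
  for y in np.arange(280,310,1.):
    s=np.minimum(8,(samp(x,y,24)+samp(x,y,31))/2-samp(x,y,27.5)).mean();best.append((s,x,y))
print(sorted(best)[-6:])
st();delta([558.5,-5,160],Rl(0,0))
```

```text
[(np.float32(5.9822793), np.float64(570.0), np.float64(297.0)), (np.float32(6.411914), np.float64(569.0), np.float64(297.0)), (np.float32(6.6630087), np.float64(570.0), np.float64(299.0)), (np.float32(7.09834), np.float64(570.0), np.float64(298.0)), (np.float32(7.154423), np.float64(569.0), np.float64(299.0)), (np.float32(7.699532), np.float64(569.0), np.float64(298.0))]
t 1.15 q [ 1.47  0.38  0.01  0.   -1.19 -0.26] tcp [219.4 585.2 191.9] rot [ 3.142 -0.    -0.359] F [-0.3 -0.8  0.1] w 85.6
t cm [52.47 43.35  3.19] w deg [[0.0, -0.0, -20.6], [-0.0, -0.0, 159.4]]
```

Emit:
carry_out([
  {"tx":15.5,"ty":12.8,"tz":1,"wz":-20.6,"claw":1},
  {"tx":15.5,"ty":12.8,"tz":1,"wz":-20.6},
  {"tx":15.5,"ty":12.8,"tz":1,"wz":-20.6},
  {"tx":15.5,"ty":12.8,"tz":1,"wz":-20.6},
  {"tx":15.5,"ty":12.8,"tz":1,"wz":-20.6},
])

```text
invalid input
```

Emit:
carry_out([
  {"claw":1.0,"tx":15.5,"ty":12.8,"tz":1.0,"wx":0.0,"wy":0.0,"wz":-20.6},
  {"claw":1.0,"tx":15.5,"ty":12.8,"tz":1.0,"wx":0.0,"wy":0.0,"wz":-20.6},
  {"claw":1.0,"tx":15.5,"ty":12.8,"tz":1.0,"wx":0.0,"wy":0.0,"wz":-20.6},
  {"claw":1.0,"tx":15.5,"ty":12.8,"tz":1.0,"wx":0.0,"wy":0.0,"wz":-20.6},
  {"claw":1.0,"tx":15.5,"ty":12.8,"tz":1.0,"wx":0.0,"wy":0.0,"wz":-20.6},
])

```text
clock: 1.57
tcp_pos: [320.3, 408.5, 182.0]
tcp_rot: [3.141, 0.0, 0.001]
wrist_force: [0.2, 0.5, -0.2]
gripper_width: 85.3
```

Emit:
carry_out([
  {"claw":1.0,"tx":10.0,"ty":17.4,"tz":1.0,"wx":0.0,"wy":0.0,"wz":0.0},
  {"claw":1.0,"tx":10.0,"ty":17.4,"tz":1.0,"wx":0.0,"wy":0.0,"wz":0.0},
  {"claw":1.0,"tx":10.0,"ty":17.4,"tz":1.0,"wx":0.0,"wy":0.0,"wz":0.0},
  {"claw":1.0,"tx":10.0,"ty":17.4,"tz":1.0,"wx":0.0,"wy":0.0,"wz":0.0},
  {"claw":1.0,"tx":10.0,"ty":17.4,"tz":1.0,"wx":0.0,"wy":0.0,"wz":0.0},
])

```text
clock: 1.98
tcp_pos: [420.4, 234.6, 172.2]
tcp_rot: [-3.141, -0.0, 0.0]
wrist_force: [1.5, -0.3, -0.2]
gripper_width: 85.1
```

Emit:
carry_out([
  {"claw":1.0,"tx":10.0,"ty":17.4,"tz":1.0,"wx":0.0,"wy":0.0,"wz":0.0},
  {"claw":1.0,"tx":10.0,"ty":17.4,"tz":1.0,"wx":0.0,"wy":0.0,"wz":0.0},
  {"claw":1.0,"tx":10.0,"ty":17.4,"tz":1.0,"wx":0.0,"wy":0.0,"wz":0.0},
  {"claw":1.0,"tx":10.0,"ty":17.4,"tz":1.0,"wx":0.0,"wy":0.0,"wz":0.0},
  {"claw":1.0,"tx":10.0,"ty":17.4,"tz":1.0,"wx":0.0,"wy":0.0,"wz":0.0},
])

```text
clock: 2.4
tcp_pos: [520.8, 60.6, 162.1]
tcp_rot: [-3.142, -0.001, -0.0]
wrist_force: [0.8, 1.2, 0.6]
gripper_width: 85.1
```

Emit:
carry_out([
  {"claw":1.0,"tx":3.8,"ty":6.6,"tz":2.0,"wx":0.0,"wy":0.0,"wz":0.0},
  {"claw":1.0,"tx":3.8,"ty":6.6,"tz":4.0,"wx":0.0,"wy":0.0,"wz":0.0},
  {"claw":1.0,"tx":3.8,"ty":6.6,"tz":6.5,"wx":0.0,"wy":0.0,"wz":0.0},
  {"claw":1.0,"tx":3.8,"ty":6.6,"tz":9.0,"wx":0.0,"wy":0.0,"wz":0.0},
  {"claw":1.0,"tx":3.8,"ty":6.6,"tz":9.0,"wx":0.0,"wy":0.0,"wz":0.0},
])

```text
clock: 2.82
tcp_pos: [554.0, -4.6, 66.7]
tcp_rot: [3.14, 0.011, -0.003]
wrist_force: [-1.4, 0.6, 0.8]
gripper_width: 85.7
```

Emit:
carry_out([
  {"claw":-1.0,"tx":0.0,"ty":0.0,"tz":0.0,"wx":0.0,"wy":0.0,"wz":0.0},
  {"claw":-1.0,"tx":0.0,"ty":0.0,"tz":0.0,"wx":0.0,"wy":0.0,"wz":0.0},
  {"claw":-1.0,"tx":0.0,"ty":0.0,"tz":0.0,"wx":0.0,"wy":0.0,"wz":0.0},
  {"claw":-1.0,"tx":0.0,"ty":0.0,"tz":0.0,"wx":0.0,"wy":0.0,"wz":0.0},
  {"claw":-1.0,"tx":0.0,"ty":0.0,"tz":0.0,"wx":0.0,"wy":0.0,"wz":0.0},
], grip_force=40)

```text
clock: 3.23
tcp_pos: [558.7, -2.3, 73.5]
tcp_rot: [-3.141, -0.003, 0.002]
wrist_force: [0.3, 0.2, -0.5]
gripper_width: 25.3
```

Emit:
carry_out([
  {"claw":-1.0,"tx":0.0,"ty":0.0,"tz":-2.0,"wx":0.0,"wy":0.0,"wz":0.0},
  {"claw":-1.0,"tx":0.0,"ty":0.0,"tz":-4.5,"wx":0.0,"wy":0.0,"wz":0.0},
  {"claw":-1.0,"tx":0.0,"ty":0.0,"tz":-8.0,"wx":0.0,"wy":0.0,"wz":0.0},
  {"claw":-1.0,"tx":0.0,"ty":0.0,"tz":-11.0,"wx":0.0,"wy":0.0,"wz":0.0},
  {"claw":-1.0,"tx":0.0,"ty":0.0,"tz":-11.0,"wx":0.0,"wy":0.0,"wz":0.0},
])

```text
clock: 3.65
tcp_pos: [562.3, -2.3, 190.1]
tcp_rot: [-3.14, -0.015, 0.003]
wrist_force: [1.0, 0.5, 0.6]
gripper_width: -0.0
```

```bash
cat > look.py <<'E'
import sys
from h import *
n=sys.argv[1];st()
for c in ['side','top']:
    p=eyes.read_camera(c);save(p,f'{c}{n}.png')
    for l in sys.argv[2:]:
        print(c,l,[(np.round(r['location'],0).tolist(),round(r['confidence'],2)) for r in models.search_frame(p,l)][:4])
    np.savez(f'{c}{n}.npz',**{k:np.array(v) for k,v in p.items()})
E
python3 look.py 1 hub_mid spacer_mid nut_mid
python3 -c "
import cv2
a=cv2.imread('pics/side1.png');cv2.imwrite('pics/s1c.png',cv2.resize(a[150:350,200:460],None,fx=3,fy=3))"
```

```text
t 3.65 q [ 0.29  0.27 -0.16  0.   -1.12  1.29] tcp [562.3  -2.3 190.1] rot [-3.14e+00 -1.50e-02  3.00e-03] F [1.  0.5 0.6] w -0.0
side hub_mid [([563.0, 274.0, 327.0], 0.47), ([564.0, -373.0, 5.0], 0.42)]
side spacer_mid []
side nut_mid []
top hub_mid [([573.0, 289.0, 395.0], 0.32)]
top spacer_mid []
top nut_mid []
```

View pics/s1c.png

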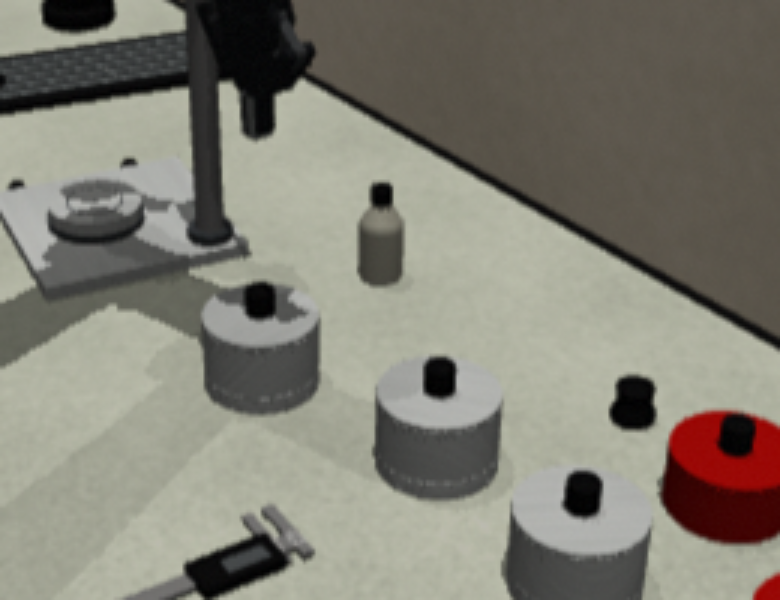

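View pics/top1.png

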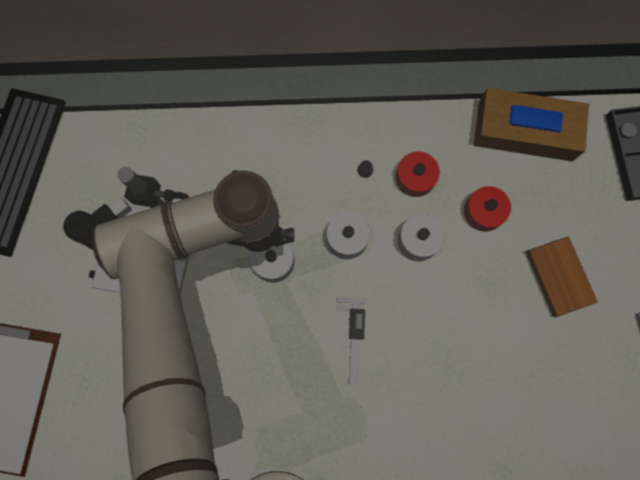

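View pics/side1.png

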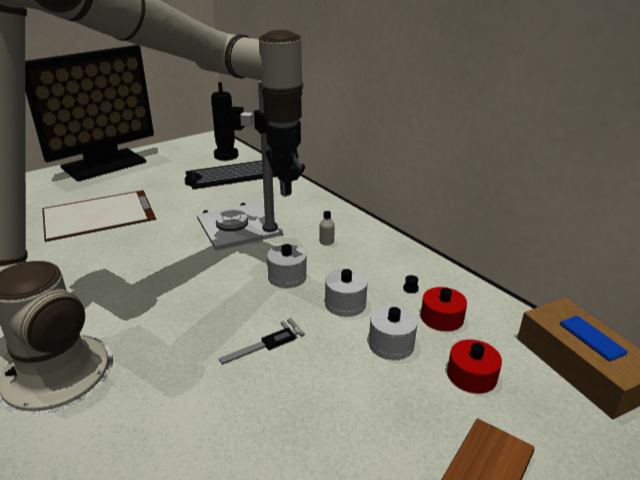

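Run:
```python
from an import *
for c in ['side','top']:
    p=dict(np.load(c+'1.npz'));p['fov_y']=float(p['fov_y'])
    for o in lids(p,c): print(c,[np.round(a,1) if a is not None else a for a in o])
    if c=='top':
        P=cloud(p)
        for u,v in [(120,250),(160,230),(200,215),(240,195),(165,380)]: print(u,v,np.round(P[v,u]))
```

```text
side [np.float64(558.5), np.float64(-6.6), np.float64(51.0), np.float64(66.6), array([558.8,  -8.7,  89.8]), np.int64(55), array([153.5, 155. , 152. ])]
side [np.float64(607.4), np.float64(-179.3), np.float64(50.6), np.float64(66.7), array([ 607.1, -179.7,   90.1]), np.int64(68), array([172., 173., 169.])]
side [np.float64(598.9), np.float64(-345.2), np.float64(50.6), np.float64(67.0), array([ 596.1, -345.4,   90.5]), np.int64(88), array([175., 176., 173.])]
top [np.float64(607.1), np.float64(-176.4), np.float64(48.8), np.float64(67.4), array([ 606.1, -176.6,   90.9]), np.int64(101), array([127., 126., 123.])]
top [np.float64(596.5), np.float64(-342.2), np.float64(49.4), np.float64(67.5), array([ 596.2, -341.5,   91.5]), np.int64(99), array([127., 125., 123.])]
top [np.float64(558.1), np.float64(-4.2), np.float64(48.7), np.float64(67.5), array([557.9,  -4.8,  91.4]), np.int64(97), array([125., 123., 121.])]
120 250 [491. 169. 560.]
160 230 [518. 114. 561.]
200 215 [538.  58. 558.]
240 195 [560.  -1. 580.]
165 380 [316.  75. 672.]
```

```bash
python3 -c "
from h import *
st();delta([558.5,-5.5,68.5],Rl(0,0))"
```

```text
t 4.05 q [ 0.29  0.28 -0.18 -0.   -1.12  1.29] tcp [557.3  -3.  180.7] rot [3.141e+00 2.000e-03 1.000e-03] F [ 0.7  0.3 -0.3] w -0.2
t cm [ 0.15  0.24 11.22] w deg [[0.0, 0.1, 0.0], [-0.2, 0.1, -180.0]]
```

Emit:
carry_out([
  {"claw":1.0,"tx":0.1,"ty":0.3,"tz":0.0,"wx":0.0,"wy":0.0,"wz":0.0},
  {"claw":1.0,"tx":0.1,"ty":0.3,"tz":0.0,"wx":0.0,"wy":0.0,"wz":0.0},
  {"claw":1.0,"tx":0.1,"ty":0.3,"tz":4.0,"wx":0.0,"wy":0.0,"wz":0.0},
  {"claw":1.0,"tx":0.1,"ty":0.3,"tz":8.0,"wx":0.0,"wy":0.0,"wz":0.0},
  {"claw":1.0,"tx":0.1,"ty":0.3,"tz":11.2,"wx":0.0,"wy":0.0,"wz":0.0},
])

```text
clock: 4.47
tcp_pos: [558.1, -6.1, 67.9]
tcp_rot: [-3.141, 0.001, -0.0]
wrist_force: [0.8, 0.3, -1.6]
gripper_width: 60.7
```

Emit:
carry_out([
  {"claw":-1.0,"tx":0.0,"ty":0.0,"tz":0.0,"wx":0.0,"wy":0.0,"wz":0.0},
  {"claw":-1.0,"tx":0.0,"ty":0.0,"tz":0.0,"wx":0.0,"wy":0.0,"wz":0.0},
  {"claw":-1.0,"tx":0.0,"ty":0.0,"tz":0.0,"wx":0.0,"wy":0.0,"wz":0.0},
  {"claw":-1.0,"tx":0.0,"ty":0.0,"tz":0.0,"wx":0.0,"wy":0.0,"wz":0.0},
  {"claw":-1.0,"tx":0.0,"ty":0.0,"tz":0.0,"wx":0.0,"wy":0.0,"wz":0.0},
], grip_force=60)

```text
clock: 4.88
tcp_pos: [560.6, -5.5, 72.3]
tcp_rot: [-3.141, -0.005, 0.001]
wrist_force: [-0.3, 0.8, -0.8]
gripper_width: 1.3
```

Emit:
carry_out([
  {"claw":-1.0,"tx":0.0,"ty":0.0,"tz":0.0,"wx":0.0,"wy":0.0,"wz":0.0},
  {"claw":-1.0,"tx":0.0,"ty":0.0,"tz":0.0,"wx":0.0,"wy":0.0,"wz":0.0},
  {"claw":-1.0,"tx":0.0,"ty":0.0,"tz":-0.3,"wx":0.0,"wy":0.0,"wz":0.0},
  {"claw":-1.0,"tx":0.0,"ty":0.0,"tz":-0.8,"wx":0.0,"wy":0.0,"wz":0.0},
])

```text
clock: 5.22
tcp_pos: [558.6, -6.0, 78.1]
tcp_rot: [3.141, 0.001, 0.001]
wrist_force: [-0.1, -0.1, -0.2]
gripper_width: -0.4
```

```bash
python3 look.py 2
python3 - <<'E'
import cv2,numpy as np
a=cv2.imread('pics/side2.png');cv2.imwrite('pics/s2c.png',cv2.resize(a[150:320,200:400],None,fx=4,fy=3.5))
E
```

```text
t 5.22 q [ 0.28  0.38 -0.31 -0.   -0.88  1.29] tcp [558.6  -6.   78.1] rot [3.141e+00 1.000e-03 1.000e-03] F [-0.1 -0.1 -0.2] w -0.4
```

View pics/s2c.png

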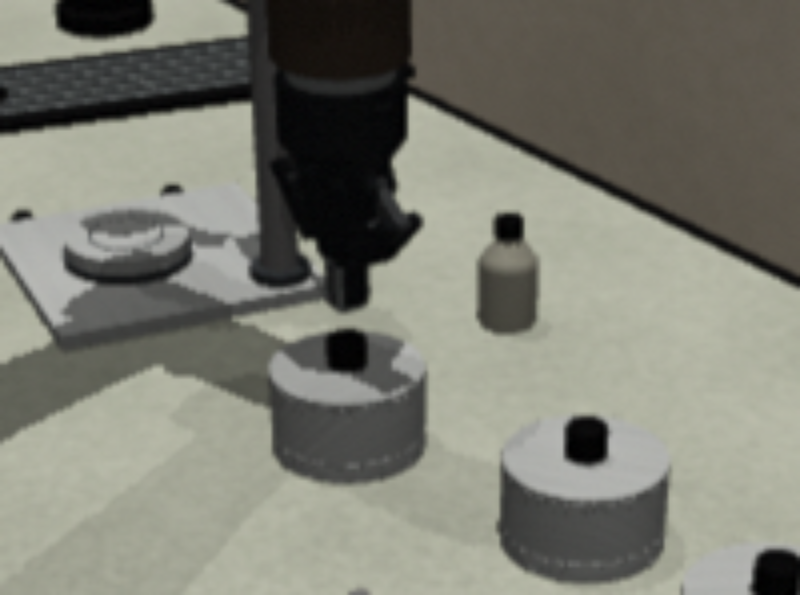

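View pics/top2.png

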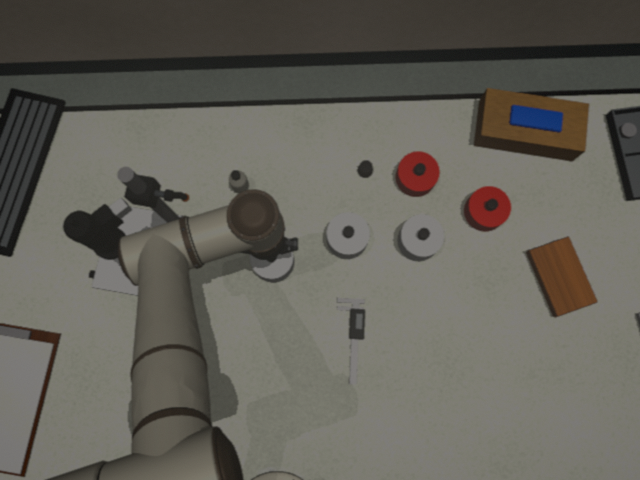

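Run:
```python
from h import *
p=dict(np.load('side2.npz'));p['fov_y']=float(p['fov_y']);P=cloud(p)
for v in range(222,250,3): print(v,[np.round(P[v,u]).tolist() for u in (282,286,290)])
```

```text
222 [[548.0, -10.0, 164.0], [550.0, -23.0, 169.0], [549.0, -42.0, 178.0]]
225 [[551.0, -4.0, 153.0], [550.0, -23.0, 161.0], [547.0, -44.0, 172.0]]
228 [[551.0, -4.0, 144.0], [552.0, -19.0, 151.0], [565.0, -18.0, 146.0]]
231 [[549.0, -7.0, 138.0], [554.0, -17.0, 141.0], [562.0, -22.0, 140.0]]
234 [[549.0, -7.0, 129.0], [554.0, -16.0, 132.0], [563.0, -20.0, 131.0]]
237 [[550.0, -4.0, 119.0], [553.0, -17.0, 125.0], [569.0, -11.0, 116.0]]
240 [[652.0, 154.0, -2.0], [659.0, 144.0, 1.0], [671.0, 141.0, -3.0]]
243 [[640.0, 135.0, 2.0], [653.0, 134.0, -3.0], [659.0, 124.0, 0.0]]
246 [[553.0, 1.0, 90.0], [559.0, -7.0, 92.0], [569.0, -10.0, 90.0]]
249 [[548.0, -5.0, 86.0], [553.0, -16.0, 90.0], [567.0, -13.0, 84.0]]
```

```bash
python3 - <<'E'
from h import *
p=dict(np.load('side1.npz'));p['fov_y']=float(p['fov_y']);P=cloud(p)
for v in range(180,200,2): print(v,[np.round(P[v,u]).tolist() for u in (282,286,290)])
p=dict(np.load('side0.npz'));p.update(fov_y=48.68991018577882,cx=311.529,cy=236.1);P=cloud(p)
k=(np.abs(P[...,0]-219)<90)&(np.abs(P[...,1]-585)<90)&(P[...,2]>100)&(p['depth']>0)
for z in (160,180,190,200,210,220,230,240,260): print(z,(k&(P[...,2]<z)).sum())
Q=P[k];Q=Q[np.argsort(Q[:,2])][:30:3];print(np.round(Q))
E
python3 -c "
import cv2
a=cv2.imread('pics/side0.png');cv2.imwrite('pics/s0c.png',cv2.resize(a[60:200,0:160],None,fx=4,fy=4))"
```

```text
180 [[548.0, -15.0, 274.0], [549.0, -29.0, 280.0], [552.0, -41.0, 283.0]]
182 [[553.0, -7.0, 265.0], [556.0, -18.0, 269.0], [566.0, -19.0, 266.0]]
184 [[550.0, -10.0, 262.0], [555.0, -20.0, 264.0], [570.0, -14.0, 258.0]]
186 [[551.0, -9.0, 257.0], [555.0, -20.0, 259.0], [566.0, -20.0, 257.0]]
188 [[553.0, -5.0, 249.0], [556.0, -18.0, 253.0], [568.0, -16.0, 249.0]]
190 [[553.0, -5.0, 244.0], [556.0, -18.0, 248.0], [566.0, -20.0, 246.0]]
192 [[552.0, -6.0, 240.0], [556.0, -18.0, 243.0], [567.0, -17.0, 240.0]]
194 [[552.0, -6.0, 235.0], [555.0, -19.0, 239.0], [571.0, -12.0, 232.0]]
196 [[805.0, 381.0, 1.0], [564.0, -6.0, 226.0], [828.0, 368.0, -0.0]]
198 [[802.0, 378.0, -4.0], [816.0, 375.0, -6.0], [820.0, 357.0, -0.0]]
160 0
180 0
190 0
200 0
210 0
220 0
230 0
240 0
260 90
[[208. 538. 241.]
 [205. 539. 242.]
 [199. 542. 242.]
 [206. 540. 244.]
 [212. 533. 245.]
 [201. 538. 246.]
 [236. 623. 246.]
 [194. 540. 246.]
 [238. 617. 247.]
 [246. 620. 248.]]
```

View pics/s0c.png

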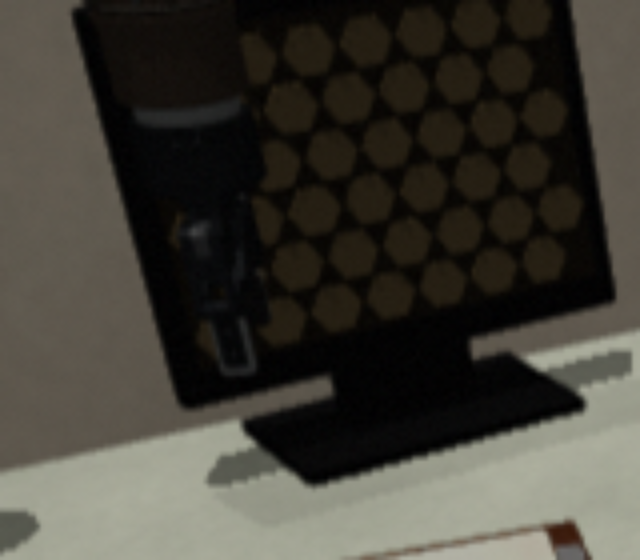

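Emit:
carry_out([
  {"claw":1.0,"tx":0.0,"ty":0.0,"tz":0.0,"wx":0.0,"wy":0.0,"wz":0.0},
  {"claw":1.0,"tx":0.0,"ty":0.0,"tz":0.0,"wx":0.0,"wy":0.0,"wz":0.0},
  {"claw":1.0,"tx":0.0,"ty":0.0,"tz":0.0,"wx":0.0,"wy":0.0,"wz":0.0},
  {"claw":1.0,"tx":0.0,"ty":0.0,"tz":2.0,"wx":0.0,"wy":0.0,"wz":0.0},
  {"claw":1.0,"tx":0.0,"ty":0.0,"tz":4.2,"wx":0.0,"wy":0.0,"wz":0.0},
])

```text
clock: 5.73
tcp_pos: [560.5, -5.6, 36.9]
tcp_rot: [-3.141, -0.004, 0.001]
wrist_force: [-0.6, -0.2, -1.1]
gripper_width: 60.4
```

Emit:
carry_out([
  {"claw":-1.0,"tx":0.0,"ty":0.0,"tz":0.0,"wx":0.0,"wy":0.0,"wz":0.0},
  {"claw":-1.0,"tx":0.0,"ty":0.0,"tz":0.0,"wx":0.0,"wy":0.0,"wz":0.0},
  {"claw":-1.0,"tx":0.0,"ty":0.0,"tz":0.0,"wx":0.0,"wy":0.0,"wz":0.0},
  {"claw":-1.0,"tx":0.0,"ty":0.0,"tz":0.0,"wx":0.0,"wy":0.0,"wz":0.0},
  {"claw":-1.0,"tx":0.0,"ty":0.0,"tz":0.0,"wx":0.0,"wy":0.0,"wz":0.0},
], grip_force=60)

```text
clock: 6.15
tcp_pos: [560.0, -5.7, 37.1]
tcp_rot: [-3.141, -0.003, 0.001]
wrist_force: [1.0, -0.2, 0.9]
gripper_width: 22.0
```

```bash
python3 look.py 3
python3 - <<'E'
import cv2,numpy as np
a=cv2.imread('pics/side3.png');cv2.imwrite('pics/s3c.png',cv2.resize(a[190:320,220:360],None,fx=5,fy=4.5))
E
```

```text
t 6.15 q [ 0.28  0.43 -0.35  0.   -0.78  1.29] tcp [560.   -5.7  37.1] rot [-3.141e+00 -3.000e-03  1.000e-03] F [ 1.  -0.2  0.9] w 22.0
```

View pics/s3c.png

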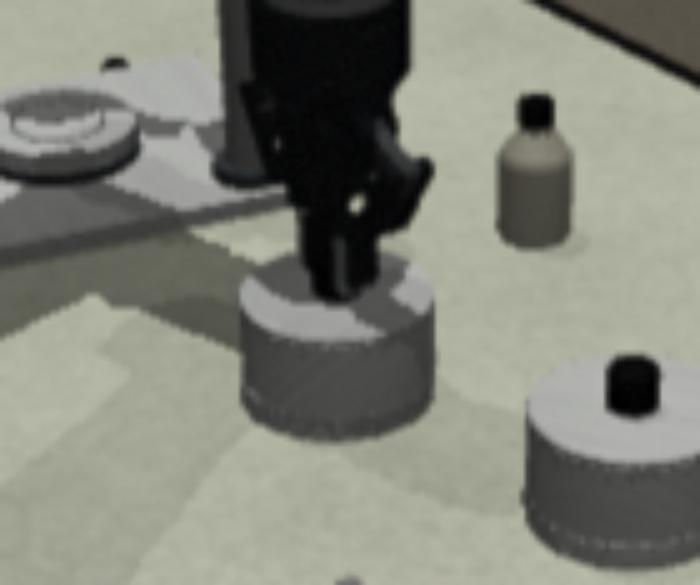

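Emit:
carry_out([
  {"claw":-1.0,"tx":0.0,"ty":0.0,"tz":0.0,"wx":0.0,"wy":0.0,"wz":0.0},
  {"claw":-1.0,"tx":0.0,"ty":0.0,"tz":-0.5,"wx":0.0,"wy":0.0,"wz":0.0},
  {"claw":-1.0,"tx":0.0,"ty":0.0,"tz":-2.5,"wx":0.0,"wy":0.0,"wz":0.0},
  {"claw":-1.0,"tx":0.0,"ty":0.0,"tz":-5.5,"wx":0.0,"wy":0.0,"wz":0.0},
  {"claw":-1.0,"tx":0.0,"ty":0.0,"tz":-9.0,"wx":0.0,"wy":0.0,"wz":0.0},
])

```text
clock: 6.67
tcp_pos: [556.6, -6.3, 124.9]
tcp_rot: [3.141, 0.006, 0.0]
wrist_force: [0.4, 0.4, -1.2]
gripper_width: 22.5
```

```bash
python3 look.py 4 hub_mid spacer_mid nut_mid
python3 - <<'E'
import cv2,numpy as np
a=cv2.imread('pics/side4.png');cv2.imwrite('pics/s4c.png',cv2.resize(a[170:320,220:360],None,fx=5,fy=4))
E
```

```text
t 6.67 q [ 0.28  0.33 -0.25 -0.   -0.99  1.29] tcp [556.6  -6.3 124.9] rot [3.141 0.006 0.   ] F [ 0.4  0.4 -1.2] w 22.5
side hub_mid [([559.0, -9.0, 16.0], 0.43)]
side spacer_mid []
side nut_mid [([559.0, -3.0, 19.0], 0.43)]
top hub_mid []
top spacer_mid []
top nut_mid []
```

View pics/s4c.png

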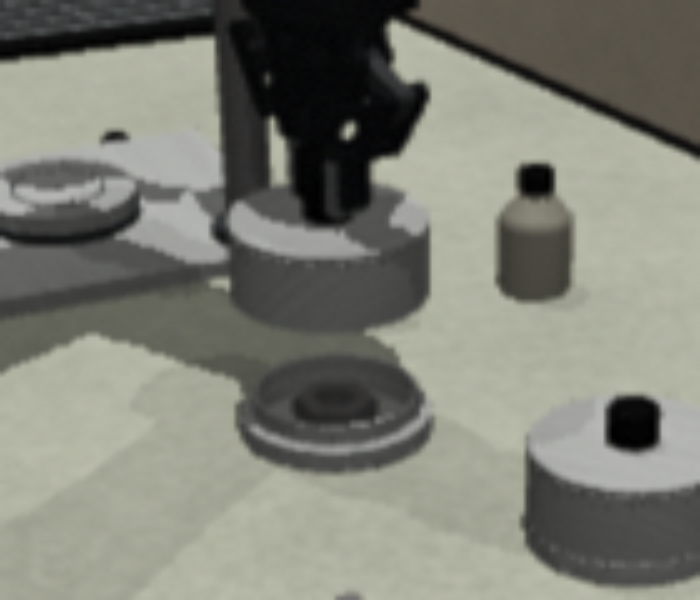

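Emit:
carry_out([
  {"claw":-1.0,"tx":0.0,"ty":0.0,"tz":2.5,"wx":0.0,"wy":0.0,"wz":0.0},
  {"claw":-1.0,"tx":0.0,"ty":0.0,"tz":4.5,"wx":0.0,"wy":0.0,"wz":0.0},
  {"claw":-1.0,"tx":0.0,"ty":0.0,"tz":6.5,"wx":0.0,"wy":0.0,"wz":0.0},
  {"claw":-1.0,"tx":0.0,"ty":0.0,"tz":8.0,"wx":0.0,"wy":0.0,"wz":0.0},
  {"claw":-1.0,"tx":0.0,"ty":0.0,"tz":9.0,"wx":0.0,"wy":0.0,"wz":0.0},
])

```text
clock: 7.48
tcp_pos: [557.2, -6.8, 35.3]
tcp_rot: [3.139, 0.006, 0.003]
wrist_force: [-22.0, 6.3, 63.8]
gripper_width: 22.8
```

Emit:
carry_out([
  {"claw":-1.0,"tx":0.0,"ty":0.0,"tz":0.0,"wx":0.0,"wy":0.0,"wz":0.0},
  {"claw":1.0,"tx":0.0,"ty":0.0,"tz":0.0,"wx":0.0,"wy":0.0,"wz":0.0},
  {"claw":1.0,"tx":0.0,"ty":0.0,"tz":0.0,"wx":0.0,"wy":0.0,"wz":0.0},
  {"claw":1.0,"tx":0.0,"ty":0.0,"tz":-2.5,"wx":0.0,"wy":0.0,"wz":0.0},
  {"claw":1.0,"tx":0.0,"ty":0.0,"tz":-6.0,"wx":0.0,"wy":0.0,"wz":0.0},
])

```text
clock: 7.9
tcp_pos: [556.1, -6.5, 93.0]
tcp_rot: [3.14, 0.009, 0.0]
wrist_force: [0.7, 0.2, 0.3]
gripper_width: 70.3
```

```bash
python3 look.py 5
python3 - <<'E'
from an import *
import cv2,numpy as np
a=cv2.imread('pics/side5.png');cv2.imwrite('pics/s5c.png',cv2.resize(a[170:320,220:360],None,fx=5,fy=4))
for c in ['side','top']:
    p=dict(np.load(c+'5.npz'));p['fov_y']=float(p['fov_y'])
    for o in lids(p,c): print(c,[np.round(a,1) if a is not None else a for a in o])
delta([606.5,-178,86],Rl(0,0))
E
```

```text
t 7.9 q [ 0.28  0.37 -0.29 -0.   -0.92  1.29] tcp [556.1  -6.5  93. ] rot [3.14  0.009 0.   ] F [0.7 0.2 0.3] w 70.3
side [np.float64(556.2), np.float64(-9.7), np.float64(50.7), np.float64(66.5), array([557.2, -10.9,  89.7]), np.int64(55), array([102. , 102.5, 100.5])]
side [np.float64(608.2), np.float64(-179.4), np.float64(50.4), np.float64(66.7), array([ 607. , -180. ,   90.2]), np.int64(66), array([175., 177., 173.])]
side [np.float64(597.9), np.float64(-344.4), np.float64(51.5), np.float64(67.0), array([ 596.4, -345.6,   90.5]), np.int64(88), array([176., 177., 173.])]
top [np.float64(606.7), np.float64(-176.9), np.float64(48.9), np.float64(67.4), array([ 606.2, -176.5,   91.5]), np.int64(99), array([128., 126., 124.])]
top [np.float64(596.6), np.float64(-341.5), np.float64(49.4), np.float64(67.4), array([ 596.4, -341.6,   90.8]), np.int64(98), array([128., 126., 123.])]
top [np.float64(555.7), np.float64(-6.9), np.float64(48.5), np.float64(67.8), array([552.4,  -9. ,  91. ]), np.int64(61), array([125., 124., 121.])]
t cm [ 4.26 17.27  1.55] w deg [[-0.1, -0.6, 0.1], [1.0, -0.1, -179.9]]
```

View pics/s5c.png

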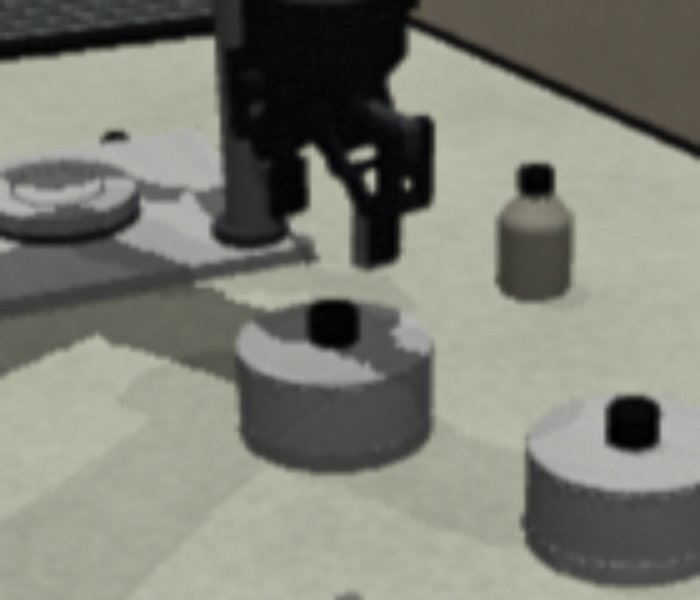

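Emit:
carry_out([
  {"claw":1.0,"tx":4.8,"ty":17.2,"tz":0.0,"wx":0.0,"wy":0.0,"wz":0.0},
  {"claw":1.0,"tx":4.8,"ty":17.2,"tz":0.0,"wx":0.0,"wy":0.0,"wz":0.0},
  {"claw":1.0,"tx":4.8,"ty":17.2,"tz":0.0,"wx":0.0,"wy":0.0,"wz":0.0},
  {"claw":1.0,"tx":4.8,"ty":17.2,"tz":0.0,"wx":0.0,"wy":0.0,"wz":0.0},
  {"claw":1.0,"tx":4.8,"ty":17.2,"tz":0.0,"wx":0.0,"wy":0.0,"wz":0.0},
])

```text
clock: 8.42
tcp_pos: [608.0, -182.7, 95.2]
tcp_rot: [3.14, -0.001, -0.003]
wrist_force: [0.4, 0.2, 0.1]
gripper_width: 85.1
```

Emit:
carry_out([
  {"claw":1.0,"tx":0.0,"ty":0.0,"tz":1.0,"wx":0.0,"wy":0.0,"wz":0.0},
  {"claw":1.0,"tx":0.0,"ty":0.0,"tz":3.0,"wx":0.0,"wy":0.0,"wz":0.0},
  {"claw":1.0,"tx":0.0,"ty":0.0,"tz":5.0,"wx":0.0,"wy":0.0,"wz":0.0},
  {"claw":1.0,"tx":0.0,"ty":0.0,"tz":6.0,"wx":0.0,"wy":0.0,"wz":0.0},
  {"claw":1.0,"tx":0.0,"ty":0.0,"tz":6.0,"wx":0.0,"wy":0.0,"wz":0.0},
])

```text
clock: 8.83
tcp_pos: [604.5, -176.7, 32.5]
tcp_rot: [-3.141, 0.007, 0.001]
wrist_force: [0.1, 0.2, 0.0]
gripper_width: 85.0
```

Emit:
carry_out([
  {"claw":-1.0,"tx":0.0,"ty":0.0,"tz":0.0,"wx":0.0,"wy":0.0,"wz":0.0},
  {"claw":-1.0,"tx":0.0,"ty":0.0,"tz":0.0,"wx":0.0,"wy":0.0,"wz":0.0},
  {"claw":-1.0,"tx":0.0,"ty":0.0,"tz":0.0,"wx":0.0,"wy":0.0,"wz":0.0},
  {"claw":-1.0,"tx":0.0,"ty":0.0,"tz":0.0,"wx":0.0,"wy":0.0,"wz":0.0},
  {"claw":-1.0,"tx":0.0,"ty":0.0,"tz":0.0,"wx":0.0,"wy":0.0,"wz":0.0},
], grip_force=60)

```text
clock: 9.25
tcp_pos: [607.7, -177.7, 36.9]
tcp_rot: [3.142, -0.002, 0.001]
wrist_force: [-0.7, 2.0, 0.7]
gripper_width: 25.6
```

```bash
python3 -c "
from h import *
st()"
```

```text
t 9.25 q [-0.03  0.54 -0.16 -0.   -0.87  1.6 ] tcp [ 607.7 -177.7   36.9] rot [ 3.142e+00 -2.000e-03  1.000e-03] F [-0.7  2.   0.7] w 25.6
```

Emit:
carry_out([
  {"claw":-1.0,"tx":0.0,"ty":0.0,"tz":0.0,"wx":0.0,"wy":0.0,"wz":0.0},
  {"claw":-1.0,"tx":0.0,"ty":0.0,"tz":-1.0,"wx":0.0,"wy":0.0,"wz":0.0},
  {"claw":-1.0,"tx":0.0,"ty":0.0,"tz":-3.0,"wx":0.0,"wy":0.0,"wz":0.0},
  {"claw":-1.0,"tx":0.0,"ty":0.0,"tz":-6.0,"wx":0.0,"wy":0.0,"wz":0.0},
  {"claw":-1.0,"tx":0.0,"ty":0.0,"tz":-9.0,"wx":0.0,"wy":0.0,"wz":0.0},
])

```text
clock: 9.67
tcp_pos: [606.0, -177.8, 126.3]
tcp_rot: [-3.141, 0.003, 0.0]
wrist_force: [0.5, -0.3, -0.7]
gripper_width: 22.6
```

```bash
python3 look.py 6 hub_mid spacer_mid nut_mid
python3 - <<'E'
import cv2,numpy as np
a=cv2.imread('pics/side6.png');cv2.imwrite('pics/s6c.png',cv2.resize(a[180:350,270:430],None,fx=5,fy=3.5))
E
```

```text
t 9.67 q [-0.03  0.45 -0.06 -0.   -1.06  1.6 ] tcp [ 606.  -177.8  126.3] rot [-3.141e+00  3.000e-03  0.000e+00] F [ 0.5 -0.3 -0.7] w 22.6
side hub_mid []
side spacer_mid [([606.0, -171.0, 18.0], 0.62)]
side nut_mid []
top hub_mid []
top spacer_mid [([553.0, -42.0, 62.0], 0.34)]
top nut_mid []
```

View pics/s6c.png

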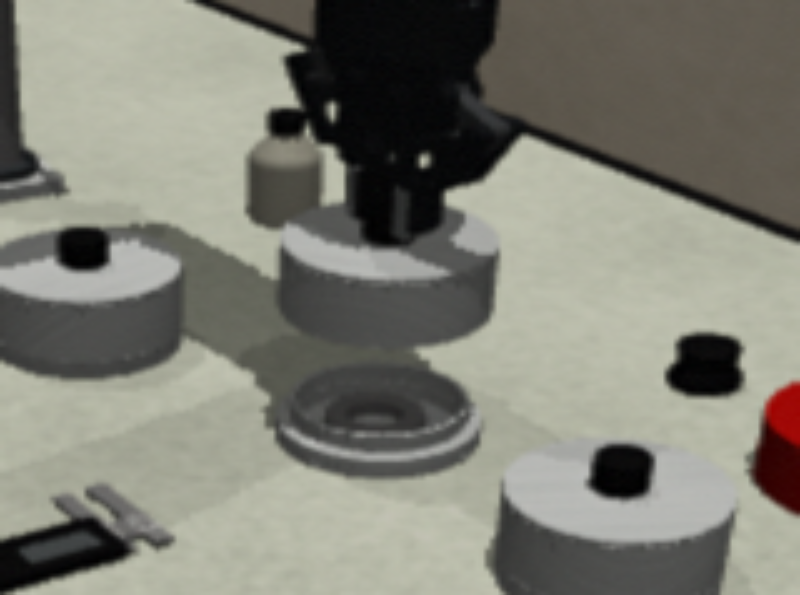

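Emit:
carry_out([
  {"claw":-1.0,"tx":0.0,"ty":0.0,"tz":2.5,"wx":0.0,"wy":0.0,"wz":0.0},
  {"claw":-1.0,"tx":0.0,"ty":0.0,"tz":5.0,"wx":0.0,"wy":0.0,"wz":0.0},
  {"claw":-1.0,"tx":0.0,"ty":0.0,"tz":7.0,"wx":0.0,"wy":0.0,"wz":0.0},
  {"claw":-1.0,"tx":0.0,"ty":0.0,"tz":8.0,"wx":0.0,"wy":0.0,"wz":0.0},
  {"claw":-1.0,"tx":0.0,"ty":0.0,"tz":8.7,"wx":0.0,"wy":0.0,"wz":0.0},
])

```text
clock: 10.48
tcp_pos: [605.2, -177.9, 36.9]
tcp_rot: [3.141, 0.006, 0.001]
wrist_force: [-15.2, 7.2, 37.9]
gripper_width: 22.5
```

Emit:
carry_out([
  {"claw":-1.0,"tx":0.0,"ty":0.0,"tz":0.0,"wx":0.0,"wy":0.0,"wz":0.0},
  {"claw":1.0,"tx":0.0,"ty":0.0,"tz":0.0,"wx":0.0,"wy":0.0,"wz":0.0},
  {"claw":1.0,"tx":0.0,"ty":0.0,"tz":0.0,"wx":0.0,"wy":0.0,"wz":0.0},
  {"claw":1.0,"tx":0.0,"ty":0.0,"tz":-2.5,"wx":0.0,"wy":0.0,"wz":0.0},
  {"claw":1.0,"tx":0.0,"ty":0.0,"tz":-5.7,"wx":0.0,"wy":0.0,"wz":0.0},
])

```text
clock: 10.9
tcp_pos: [605.3, -177.7, 94.3]
tcp_rot: [-3.141, 0.006, 0.0]
wrist_force: [0.4, -0.6, 0.9]
gripper_width: 70.1
```

```bash
python3 look.py 7
python3 - <<'E'
from an import *
for c in ['side','top']:
    p=dict(np.load(c+'7.npz'));p['fov_y']=float(p['fov_y'])
    for o in lids(p,c): print(c,[np.round(a,1) if a is not None else a for a in o])
E
```

```text
t 10.9 q [-0.03  0.48 -0.1  -0.   -1.    1.6 ] tcp [ 605.3 -177.7   94.3] rot [-3.141  0.006  0.   ] F [ 0.4 -0.6  0.9] w 70.1
side [np.float64(557.3), np.float64(-10.4), np.float64(51.0), np.float64(66.3), array([556.7, -11.1,  89.7]), np.int64(56), array([152., 153., 150.])]
side [np.float64(608.3), np.float64(-181.8), np.float64(52.0), np.float64(66.8), array([ 606.2, -182.9,   89.9]), np.int64(72), array([ 99.5, 101. ,  97. ])]
side [np.float64(597.3), np.float64(-344.8), np.float64(50.1), np.float64(67.0), array([ 596.2, -345.4,   90.4]), np.int64(90), array([180., 181., 178.])]
top [np.float64(596.3), np.float64(-342.7), np.float64(49.2), np.float64(67.4), array([ 595.8, -341.4,   91.6]), np.int64(101), array([131., 128., 126.])]
top [np.float64(605.8), np.float64(-179.2), np.float64(48.3), np.float64(67.4), array([ 604.4, -178.4,   91.5]), np.int64(78), array([122., 120., 118.])]
top [np.float64(557.3), np.float64(-33.0), np.float64(40.9), np.float64(67.6), None, np.int64(0), array([129., 127., 125.])]
```

View pics/side7.png

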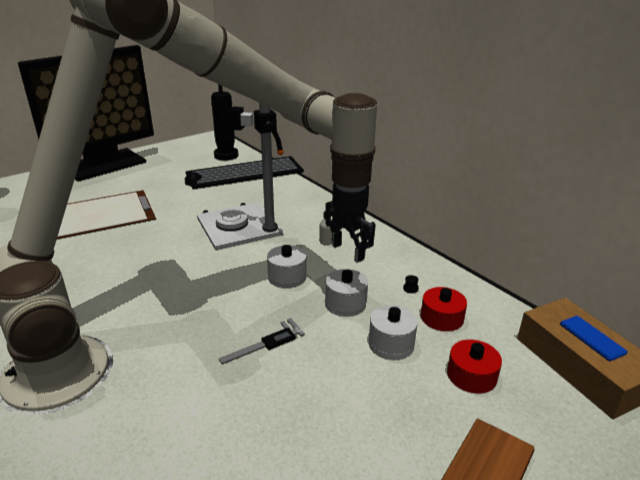

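Emit:
carry_out([
  {"claw":1.0,"tx":-1.0,"ty":16.5,"tz":0.0,"wx":0.0,"wy":0.0,"wz":0.0},
  {"claw":1.0,"tx":-1.0,"ty":16.5,"tz":0.0,"wx":0.0,"wy":0.0,"wz":0.0},
  {"claw":1.0,"tx":-1.0,"ty":16.5,"tz":0.0,"wx":0.0,"wy":0.0,"wz":0.0},
  {"claw":1.0,"tx":-1.0,"ty":16.5,"tz":0.0,"wx":0.0,"wy":0.0,"wz":0.0},
  {"claw":1.0,"tx":-1.0,"ty":16.5,"tz":0.0,"wx":0.0,"wy":0.0,"wz":0.0},
])

```text
clock: 11.42
tcp_pos: [596.4, -349.7, 96.3]
tcp_rot: [3.139, -0.002, -0.006]
wrist_force: [0.2, 1.1, 0.0]
gripper_width: 85.3
```

Emit:
carry_out([
  {"claw":1.0,"tx":0.0,"ty":0.0,"tz":1.0,"wx":0.0,"wy":0.0,"wz":0.0},
  {"claw":1.0,"tx":0.0,"ty":0.0,"tz":3.0,"wx":0.0,"wy":0.0,"wz":0.0},
  {"claw":1.0,"tx":0.0,"ty":0.0,"tz":5.0,"wx":0.0,"wy":0.0,"wz":0.0},
  {"claw":1.0,"tx":0.0,"ty":0.0,"tz":6.0,"wx":0.0,"wy":0.0,"wz":0.0},
  {"claw":1.0,"tx":0.0,"ty":0.0,"tz":6.0,"wx":0.0,"wy":0.0,"wz":0.0},
])

```text
clock: 11.83
tcp_pos: [595.4, -340.9, 32.6]
tcp_rot: [-3.139, 0.006, 0.002]
wrist_force: [0.1, 0.4, -0.7]
gripper_width: 85.4
```

Emit:
carry_out([
  {"claw":-1.0,"tx":0.0,"ty":0.0,"tz":0.0,"wx":0.0,"wy":0.0,"wz":0.0},
  {"claw":-1.0,"tx":0.0,"ty":0.0,"tz":0.0,"wx":0.0,"wy":0.0,"wz":0.0},
  {"claw":-1.0,"tx":0.0,"ty":0.0,"tz":0.0,"wx":0.0,"wy":0.0,"wz":0.0},
  {"claw":-1.0,"tx":0.0,"ty":0.0,"tz":0.0,"wx":0.0,"wy":0.0,"wz":0.0},
  {"claw":-1.0,"tx":0.0,"ty":0.0,"tz":0.0,"wx":0.0,"wy":0.0,"wz":0.0},
], grip_force=60)

```text
clock: 12.25
tcp_pos: [597.8, -342.9, 37.0]
tcp_rot: [3.141, -0.002, 0.001]
wrist_force: [0.3, -0.5, 0.4]
gripper_width: 25.6
```

Emit:
carry_out([
  {"claw":-1.0,"tx":0.0,"ty":0.0,"tz":0.0,"wx":0.0,"wy":0.0,"wz":0.0},
  {"claw":-1.0,"tx":0.0,"ty":0.0,"tz":-1.0,"wx":0.0,"wy":0.0,"wz":0.0},
  {"claw":-1.0,"tx":0.0,"ty":0.0,"tz":-3.0,"wx":0.0,"wy":0.0,"wz":0.0},
  {"claw":-1.0,"tx":0.0,"ty":0.0,"tz":-6.0,"wx":0.0,"wy":0.0,"wz":0.0},
  {"claw":-1.0,"tx":0.0,"ty":0.0,"tz":-9.0,"wx":0.0,"wy":0.0,"wz":0.0},
])

```text
clock: 12.67
tcp_pos: [596.1, -342.6, 126.1]
tcp_rot: [-3.14, 0.003, 0.0]
wrist_force: [0.6, -0.6, -0.8]
gripper_width: 22.7
```

```bash
python3 look.py 8 hub_mid
python3 - <<'E'
import cv2,numpy as np
a=cv2.imread('pics/side8.png');cv2.imwrite('pics/s8c.png',cv2.resize(a[210:380,310:470],None,fx=5,fy=3.5))
E
```

```text
t 12.67 q [-0.29  0.54  0.09 -0.   -1.13  1.86] tcp [ 596.1 -342.6  126.1] rot [-3.14e+00  3.00e-03  0.00e+00] F [ 0.6 -0.6 -0.8] w 22.7
side hub_mid [([590.0, -342.0, 24.0], 0.93)]
top hub_mid [([584.0, -317.0, 11.0], 0.47)]
```

View pics/s8c.png

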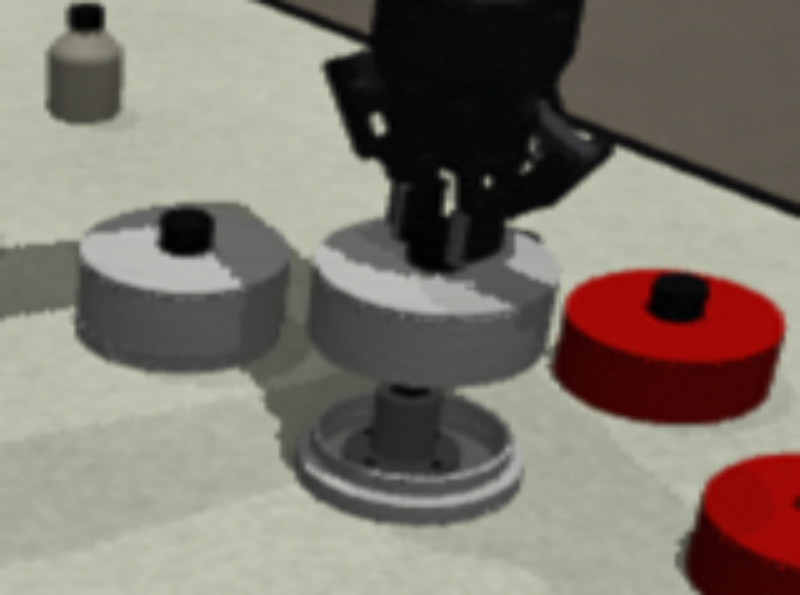

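Emit:
carry_out([
  {"claw":-1.0,"tx":-3.0,"ty":1.7,"tz":0.0,"wx":0.0,"wy":0.0,"wz":0.0},
  {"claw":-1.0,"tx":-6.0,"ty":3.4,"tz":0.0,"wx":0.0,"wy":0.0,"wz":0.0},
  {"claw":-1.0,"tx":-9.0,"ty":5.1,"tz":0.0,"wx":0.0,"wy":0.0,"wz":0.0},
  {"claw":-1.0,"tx":-11.6,"ty":6.7,"tz":1.5,"wx":0.0,"wy":0.0,"wz":0.0},
  {"claw":-1.0,"tx":-11.6,"ty":6.7,"tz":4.5,"wx":0.0,"wy":0.0,"wz":0.0},
])

```text
clock: 13.28
tcp_pos: [478.1, -413.0, 83.3]
tcp_rot: [3.139, -0.003, -0.003]
wrist_force: [0.7, 0.6, -0.9]
gripper_width: 22.6
```

Emit:
carry_out([
  {"claw":-1.0,"tx":0.0,"ty":0.0,"tz":2.5,"wx":0.0,"wy":0.0,"wz":0.0},
  {"claw":-1.0,"tx":0.0,"ty":0.0,"tz":4.3,"wx":0.0,"wy":0.0,"wz":0.0},
  {"claw":-1.0,"tx":0.0,"ty":0.0,"tz":5.3,"wx":0.0,"wy":0.0,"wz":0.0},
  {"claw":-1.0,"tx":0.0,"ty":0.0,"tz":5.8,"wx":0.0,"wy":0.0,"wz":0.0},
  {"claw":-1.0,"tx":0.0,"ty":0.0,"tz":5.8,"wx":0.0,"wy":0.0,"wz":0.0},
])

```text
clock: 13.7
tcp_pos: [480.0, -409.3, 22.2]
tcp_rot: [-3.14, 0.003, 0.001]
wrist_force: [0.2, -0.3, -0.6]
gripper_width: 22.8
```

Emit:
carry_out([
  {"claw":-1.0,"tx":0.0,"ty":0.0,"tz":0.1,"wx":0.0,"wy":0.0,"wz":0.0},
  {"claw":1.0,"tx":0.0,"ty":0.0,"tz":0.1,"wx":0.0,"wy":0.0,"wz":0.0},
  {"claw":1.0,"tx":0.0,"ty":0.0,"tz":0.1,"wx":0.0,"wy":0.0,"wz":0.0},
  {"claw":1.0,"tx":0.0,"ty":0.0,"tz":-2.5,"wx":0.0,"wy":0.0,"wz":0.0},
  {"claw":1.0,"tx":0.0,"ty":0.0,"tz":-6.0,"wx":0.0,"wy":0.0,"wz":0.0},
])

```text
clock: 14.12
tcp_pos: [479.2, -408.6, 80.4]
tcp_rot: [-3.138, 0.006, 0.0]
wrist_force: [1.1, -0.5, 0.7]
gripper_width: 70.0
```

```bash
python3 look.py 9 hub_mid
python3 - <<'E'
from an import *
import cv2,numpy as np
for c in ['side','top']:
    p=dict(np.load(c+'9.npz'));p['fov_y']=float(p['fov_y']);P=cloud(p)
    k=(p['depth']>0)&(np.hypot(P[...,0]-596,P[...,1]+343)<60)
    q=P[k&(P[...,2]>50)&(P[...,2]<66)];print(c,'hubtop',len(q),cv2.minEnclosingCircle(q[:,:2].astype(np.float32)),np.median(q,0))
    q=P[k&(P[...,2]>25)&(P[...,2]<33)&(np.hypot(P[...,0]-596,P[...,1]+343)>30)];print('rim',len(q),circ(q[:,:2],rr=(36,46),tol=3))
    q=P[k&(P[...,2]>11)&(P[...,2]<19)&(np.hypot(P[...,0]-596,P[...,1]+343)>40)];print('shoulder',len(q),circ(q[:,:2],rr=(42,50),tol=3))
a=cv2.imread('pics/side9.png');b=cv2.imread('pics/top9.png')
cv2.imwrite('pics/s9c.png',np.hstack([cv2.resize(a[270:400,330:450],(400,500)),cv2.resize(b[180:300,370:480],(400,500))]))
E
```

```text
t 14.12 q [-0.45  0.49 -0.12 -0.   -0.97  2.02] tcp [ 479.2 -408.6   80.4] rot [-3.138  0.006  0.   ] F [ 1.1 -0.5  0.7] w 70.0
side hub_mid [([581.0, -332.0, 11.0], 0.7)]
top hub_mid []
side hubtop 16 ((592.9982299804688, -347.4790954589844), 5.109499931335449) [ 592.21547908 -347.98433798   57.96930411]
rim 115 (array([ 596.92591464, -344.63266746]), np.float64(40.186232397567146), np.int64(112))
shoulder 259 (array([ 598.07592132, -343.29961413]), np.float64(45.26640386575431), np.int64(188))
top hubtop 0 ((0.0, 0.0), 0.0) [nan nan nan]
  return _methods._mean(a, axis=axis, dtype=dtype,
  ret = um.true_divide(
Traceback (most recent call last):
  File "an.py", line 5, in circ
    a=xy[rng.choice(len(xy),3,False)]
         ~~~~~~~~~~^^^^^^^^^^^^^^^^^
  File "numpy/random/_generator.pyx", line 864, in numpy.random._generator.Generator.choice
ValueError: a must be a positive integer unless no samples are taken
```

View pics/side9.png

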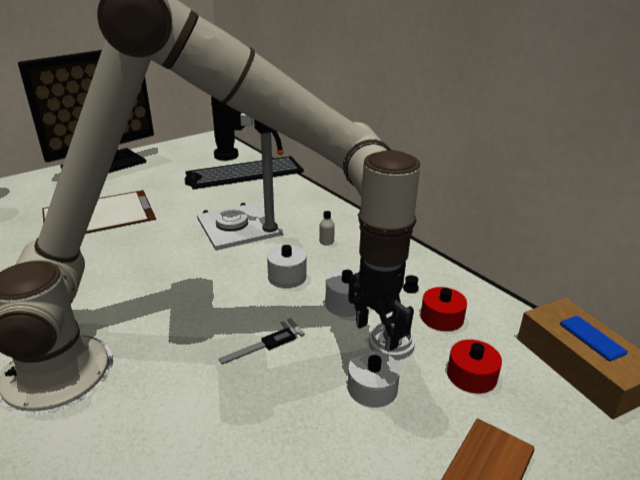

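Emit:
carry_out([
  {"claw":1.0,"tx":0.0,"ty":0.0,"tz":-4.0,"wx":0.0,"wy":0.0,"wz":0.0},
  {"claw":1.0,"tx":0.0,"ty":-2.5,"tz":-7.0,"wx":0.0,"wy":7.0,"wz":0.0},
  {"claw":1.0,"tx":0.0,"ty":-5.0,"tz":-10.0,"wx":0.0,"wy":14.0,"wz":0.0},
  {"claw":1.0,"tx":0.0,"ty":-8.0,"tz":-12.0,"wx":0.0,"wy":21.0,"wz":0.0},
  {"claw":1.0,"tx":0.0,"ty":-11.5,"tz":-14.0,"wx":0.0,"wy":28.0,"wz":0.0},
])

```text
clock: 14.73
tcp_pos: [481.5, -294.8, 224.3]
tcp_rot: [3.141, -0.496, -0.001]
wrist_force: [0.4, 1.0, 0.6]
gripper_width: 85.7
```

Emit:
carry_out([
  {"claw":1.0,"tx":0.0,"ty":-4.0,"tz":0.0,"wx":0.0,"wy":6.0,"wz":0.0},
  {"claw":1.0,"tx":0.0,"ty":-8.0,"tz":0.0,"wx":0.0,"wy":12.0,"wz":0.0},
  {"claw":1.0,"tx":0.0,"ty":-12.0,"tz":0.0,"wx":0.0,"wy":12.0,"wz":0.0},
  {"claw":1.0,"tx":0.0,"ty":-12.5,"tz":0.0,"wx":0.0,"wy":12.0,"wz":0.0},
])

```text
clock: 15.07
tcp_pos: [478.8, -171.0, 221.9]
tcp_rot: [-3.14, -0.697, -0.002]
wrist_force: [0.7, -1.5, -0.4]
gripper_width: 85.5
```

```bash
python3 look.py 10 hub_mid
python3 - <<'E'
from an import *
import cv2,numpy as np
a=cv2.imread('pics/side10.png');b=cv2.imread('pics/top10.png')
cv2.imwrite('pics/s10c.png',np.hstack([cv2.resize(a[270:400,330:450],(400,500)),cv2.resize(b[180:300,370:480],(400,500))]))
for c in ['side','top']:
    p=dict(np.load(c+'10.npz'));p['fov_y']=float(p['fov_y']);P=cloud(p)
    k=(p['depth']>0)&(np.hypot(P[...,0]-596,P[...,1]+343)<60)
    q=P[k&(P[...,2]>50)&(P[...,2]<66)];print(c,'hubtop',len(q))
    if len(q)>5: print(cv2.minEnclosingCircle(q[:,:2].astype(np.float32)),np.median(q,0))
    r=np.hypot(P[...,0]-596,P[...,1]+343)
    for nm,m,rr in [('rim',(P[...,2]>25)&(P[...,2]<33)&(r>30),(36,46)),('sh',(P[...,2]>11)&(P[...,2]<19)&(r>40),(42,50))]:
        q=P[k&m]
        if len(q)>20: print(nm,len(q),circ(q[:,:2],rr=rr,tol=3))
E
```

```text
t 15.07 q [-0.05 -0.14 -0.71 -0.1  -0.31  1.7 ] tcp [ 478.8 -171.   221.9] rot [-3.14e+00 -6.97e-01 -2.00e-03] F [ 0.7 -1.5 -0.4] w 85.5
side hub_mid [([588.0, -342.0, 25.0], 0.91), ([464.0, -424.0, 51.0], 0.23)]
top hub_mid [([592.0, -331.0, 12.0], 0.6), ([577.0, 272.0, 40.0], 0.19)]
side hubtop 122
((598.518310546875, -338.3977966308594), 15.79598617553711) [ 595.52221174 -341.45364252   57.67808632]
rim 179 (array([ 597.04207222, -344.62956351]), np.float64(40.317463881581226), np.int64(170))
sh 303 (array([ 594.28727297, -345.91318367]), np.float64(43.87810885670851), np.int64(203))
top hubtop 123
((597.2053833007812, -336.97698974609375), 13.76802921295166) [ 596.61394604 -336.53035144   58.62313069]
rim 147 (array([ 596.18888923, -342.05332785]), np.float64(40.24551420709089), np.int64(147))
sh 248 (array([ 597.05493658, -342.63173676]), np.float64(45.79473994485938), np.int64(209))
```

View pics/s10c.png

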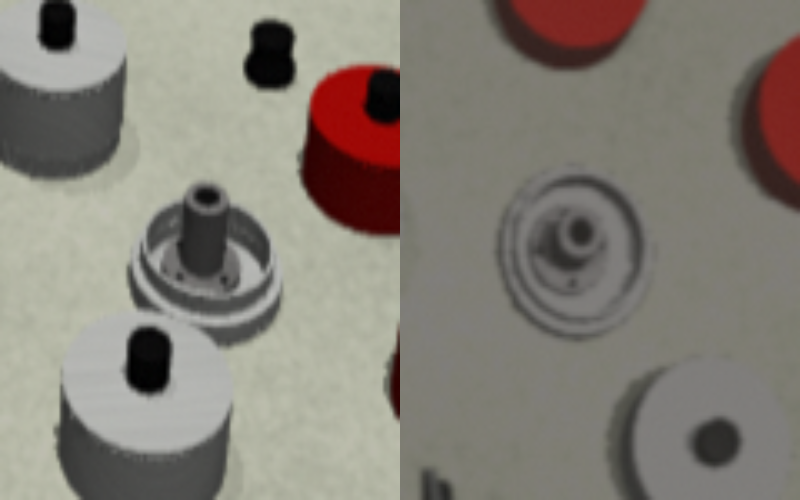

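View pics/side10.png

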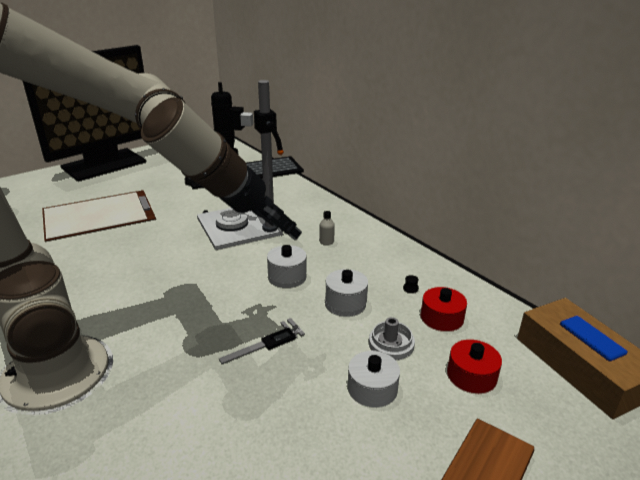

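View pics/top10.png

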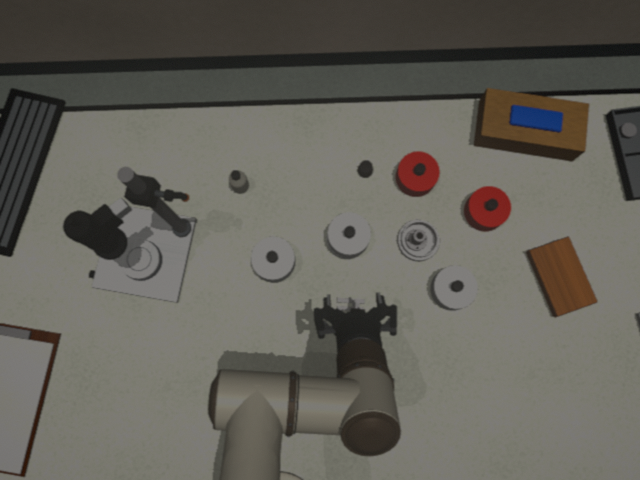

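Run:
```python
from h import *
for c in ['side','top']:
    p=dict(np.load(c+'10.npz'));p['fov_y']=float(p['fov_y']);P=cloud(p)
    k=(p['depth']>0)&(abs(P[...,1]+171)<80)&(P[...,2]>225)&(P[...,0]>300)&(P[...,0]<560)
    q=P[k];s=(q-[478.8,-171,221.9])@[.642,0,-.766];y=q[:,1]+171;x=(q-[478.8,-171,221.9])@[.766,0,.642]
    for sg in (1,-1):
        j=(y*sg>20)&(abs(x)<60);o=np.argsort(-s[j])[:12]
        print(c,sg,np.c_[np.round(q[j][o]),np.round(s[j][o]),np.round(x[j][o])][::2].tolist())
```

```text
side 1 [[434.0, -130.0, 265.0, -61.0, -7.0], [394.0, -146.0, 300.0, -114.0, -15.0]]
side -1 [[450.0, -222.0, 263.0, -50.0, 4.0], [441.0, -221.0, 257.0, -51.0, -6.0], [444.0, -223.0, 262.0, -53.0, -1.0], [437.0, -223.0, 257.0, -53.0, -9.0], [438.0, -222.0, 259.0, -55.0, -8.0], [451.0, -220.0, 271.0, -55.0, 10.0]]
top 1 [[450.0, -127.0, 270.0, -55.0, 9.0], [451.0, -121.0, 271.0, -56.0, 10.0], [449.0, -127.0, 270.0, -56.0, 8.0], [445.0, -117.0, 270.0, -58.0, 5.0], [448.0, -123.0, 274.0, -59.0, 10.0], [445.0, -119.0, 272.0, -60.0, 6.0]]
top -1 [[451.0, -216.0, 268.0, -53.0, 9.0], [451.0, -214.0, 271.0, -56.0, 10.0], [449.0, -217.0, 274.0, -59.0, 10.0], [447.0, -215.0, 273.0, -59.0, 9.0], [445.0, -223.0, 272.0, -60.0, 6.0], [443.0, -225.0, 271.0, -61.0, 4.0]]
```

```bash
python3 -c "
from h import *
st();L=np.radians(40);z=np.array([np.sin(L),0,-np.cos(L)])
g=np.array([597.2,-338.4,51]);T=g+59.5*z;print(T)
delta(T+[0,0,90],Rl(0,40));delta(T,Rl(0,40))"
```

```text
t 15.27 q [-0.05 -0.13 -0.7  -0.1  -0.31  1.71] tcp [ 480.4 -171.4  222.1] rot [ 3.141e+00 -6.960e-01  3.000e-03] F [ 1.  -0.8  0.3] w 85.3
[ 635.44586278 -338.4           5.42035563]
t cm [ 3.73 16.72 19.65] w deg [[-0.1, 0.1, 0.1], [-0.2, -0.1, -179.9]]
t cm [-2.04 16.72 26.55] w deg [[-0.1, 0.1, 0.1], [-0.2, -0.1, -179.9]]
```

Emit:
carry_out([
  {"claw":1.0,"tx":3.7,"ty":16.7,"tz":19.6,"wx":0.0,"wy":0.0,"wz":0.0},
  {"claw":1.0,"tx":3.7,"ty":16.7,"tz":19.6,"wx":0.0,"wy":0.0,"wz":0.0},
  {"claw":1.0,"tx":3.7,"ty":16.7,"tz":19.6,"wx":0.0,"wy":0.0,"wz":0.0},
  {"claw":1.0,"tx":3.7,"ty":16.7,"tz":19.6,"wx":0.0,"wy":0.0,"wz":0.0},
  {"claw":1.0,"tx":3.7,"ty":16.7,"tz":19.6,"wx":0.0,"wy":0.0,"wz":0.0},
])

```text
clock: 15.68
tcp_pos: [591.9, -294.5, 132.5]
tcp_rot: [3.141, -0.7, -0.003]
wrist_force: [0.6, 0.4, 1.2]
gripper_width: 85.5
```

```bash
python3 -c "
from h import *
eyes.read_camera('side');eyes.read_camera('side');eyes.read_camera('side')
st();L=np.radians(40);z=np.array([np.sin(L),0,-np.cos(L)])
g=np.array([597.2,-338.4,51]);T=g+59.5*z;print(T)
delta(T+[0,0,50],Rl(0,40));delta(T,Rl(0,40))"
```

```text
t 15.83 q [-0.4   0.29 -0.29 -0.66 -0.41  2.49] tcp [ 590.  -294.4  127.1] rot [-3.137 -0.69  -0.009] F [-0.3  0.5  0.3] w 85.1
[ 635.44586278 -338.4           5.42035563]
t cm [-1.03  4.4   8.42] w deg [[0.1, 0.5, -0.4], [0.7, -0.1, 179.6]]
t cm [-4.21  4.41 12.28] w deg [[0.1, 0.5, -0.4], [0.7, -0.1, 179.6]]
```

Emit:
carry_out([
  {"claw":1.0,"tx":-1.0,"ty":4.4,"tz":8.4,"wx":0.0,"wy":0.0,"wz":0.0},
  {"claw":1.0,"tx":-1.0,"ty":4.4,"tz":8.4,"wx":0.0,"wy":0.0,"wz":0.0},
  {"claw":1.0,"tx":-1.0,"ty":4.4,"tz":8.4,"wx":0.0,"wy":0.0,"wz":0.0},
  {"claw":1.0,"tx":-1.0,"ty":4.4,"tz":8.4,"wx":0.0,"wy":0.0,"wz":0.0},
  {"claw":1.0,"tx":-1.0,"ty":4.4,"tz":8.4,"wx":0.0,"wy":0.0,"wz":0.0},
])

```text
clock: 16.25
tcp_pos: [635.4, -335.1, 62.8]
tcp_rot: [3.141, -0.697, -0.001]
wrist_force: [0.4, 0.4, 0.4]
gripper_width: 85.6
```

```bash
python3 look.py 11; python3 -c "
from h import *
st();L=np.radians(40);z=np.array([np.sin(L),0,-np.cos(L)])
g=np.array([597.2,-338.4,51]);T=g+59.5*z;print(T)
delta(T,Rl(0,40))
a=cv2.imread('pics/side11.png');b=cv2.imread('pics/top11.png')
cv2.imwrite('pics/s11c.png',np.hstack([cv2.resize(a[250:400,310:450],(400,450)),cv2.resize(b[180:310,350:480],(400,450))]))
"
```

```text
t 16.25 q [-0.47  0.47 -0.17 -0.81 -0.41  2.7 ] tcp [ 635.4 -335.1   62.8] rot [ 3.141e+00 -6.970e-01 -1.000e-03] F [0.4 0.4 0.4] w 85.6
t 16.35 q [-0.47  0.46 -0.17 -0.81 -0.41  2.7 ] tcp [ 636.  -334.4   65.1] rot [ 3.139e+00 -7.000e-01  2.000e-03] F [-0.3 -0.4  0.4] w 85.6
[ 635.44586278 -338.4           5.42035563]
t cm [-3.88  0.39  4.53] w deg [[0.1, -0.1, 0.1], [0.1, 0.1, -179.9]]
```

View pics/s11c.png

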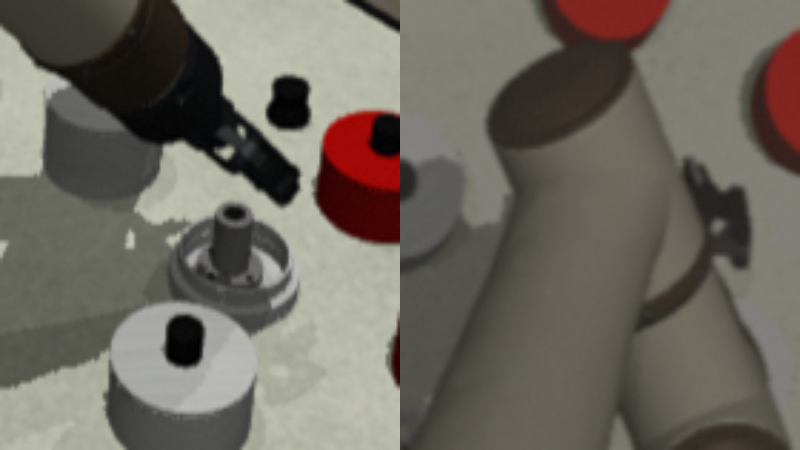

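Emit:
carry_out([
  {"claw":1.0,"tx":0.0,"ty":0.4,"tz":0.0,"wx":0.0,"wy":0.0,"wz":0.0},
  {"claw":1.0,"tx":-1.0,"ty":0.4,"tz":1.2,"wx":0.0,"wy":0.0,"wz":0.0},
  {"claw":1.0,"tx":-2.2,"ty":0.4,"tz":2.6,"wx":0.0,"wy":0.0,"wz":0.0},
  {"claw":1.0,"tx":-3.3,"ty":0.4,"tz":3.9,"wx":0.0,"wy":0.0,"wz":0.0},
  {"claw":1.0,"tx":-3.9,"ty":0.4,"tz":4.5,"wx":0.0,"wy":0.0,"wz":0.0},
])

```text
clock: 16.77
tcp_pos: [634.6, -338.0, 3.2]
tcp_rot: [3.141, -0.698, 0.001]
wrist_force: [-0.0, -0.5, 0.3]
gripper_width: 85.3
```

```bash
python3 look.py 12; python3 -c "
from h import *
st();L=np.radians(40);z=np.array([np.sin(L),0,-np.cos(L)])
g=np.array([597.2,-338.4,51]);T=g+59.5*z;print(T)
delta(T,Rl(0,40))
a=cv2.imread('pics/side12.png');b=cv2.imread('pics/top12.png')
cv2.imwrite('pics/s12c.png',np.hstack([cv2.resize(a[270:370,340:440],(500,500)),cv2.resize(b[180:310,350:480],(300,500))]))
"
```

```text
t 16.77 q [-0.51  0.56 -0.16 -0.99 -0.39  2.93] tcp [ 634.6 -338.     3.2] rot [ 3.141e+00 -6.980e-01  1.000e-03] F [-0.  -0.5  0.3] w 85.3
t 16.87 q [-0.51  0.56 -0.16 -0.98 -0.39  2.93] tcp [ 634.2 -338.3    2.9] rot [-3.141e+00 -6.970e-01 -1.000e-03] F [ 0.  -0.1 -0. ] w 85.5
[ 635.44586278 -338.4           5.42035563]
t cm [ 0.25  0.01 -0.11] w deg [[0.0, 0.1, -0.0], [0.1, -0.0, 180.0]]
```

View pics/s12c.png

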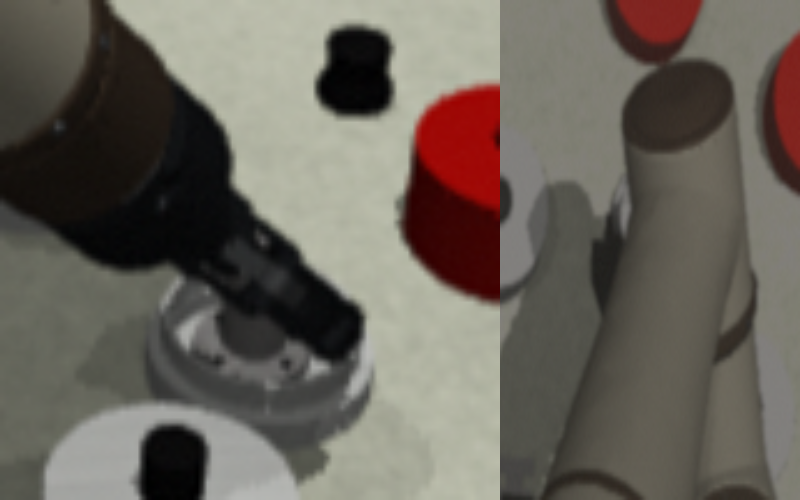

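Emit:
carry_out([
  {"claw":-1.0,"tx":0.2,"ty":0.0,"tz":-0.2,"wx":0.0,"wy":0.0,"wz":0.0},
  {"claw":-1.0,"tx":0.2,"ty":0.0,"tz":-0.2,"wx":0.0,"wy":0.0,"wz":0.0},
  {"claw":-1.0,"tx":0.2,"ty":0.0,"tz":-0.2,"wx":0.0,"wy":0.0,"wz":0.0},
  {"claw":-1.0,"tx":0.2,"ty":0.0,"tz":-0.2,"wx":0.0,"wy":0.0,"wz":0.0},
  {"claw":-1.0,"tx":0.2,"ty":0.0,"tz":-0.2,"wx":0.0,"wy":0.0,"wz":0.0},
], grip_force=70)

```text
clock: 17.28
tcp_pos: [635.7, -338.5, 7.1]
tcp_rot: [3.14, -0.699, 0.001]
wrist_force: [-6.2, 2.4, 10.2]
gripper_width: 26.1
```

Emit:
carry_out([
  {"claw":-1.0,"tx":0.0,"ty":0.0,"tz":0.0,"wx":0.0,"wy":0.0,"wz":0.0},
  {"claw":-1.0,"tx":0.0,"ty":0.0,"tz":0.0,"wx":0.0,"wy":0.0,"wz":0.0},
])

```text
clock: 17.45
tcp_pos: [635.8, -338.7, 7.1]
tcp_rot: [3.14, -0.699, 0.001]
wrist_force: [-2.6, 1.5, 5.8]
gripper_width: 26.1
```

```bash
python3 look.py 13; python3 -c "
from h import *
a=cv2.imread('pics/side13.png')
cv2.imwrite('pics/s13c.png',cv2.resize(a[270:370,340:440],(600,600)))
"
```

```text
t 17.45 q [-0.51  0.56 -0.16 -0.97 -0.39  2.92] tcp [ 635.8 -338.7    7.1] rot [ 3.14e+00 -6.99e-01  1.00e-03] F [-2.6  1.5  5.8] w 26.1
```

View pics/s13c.png

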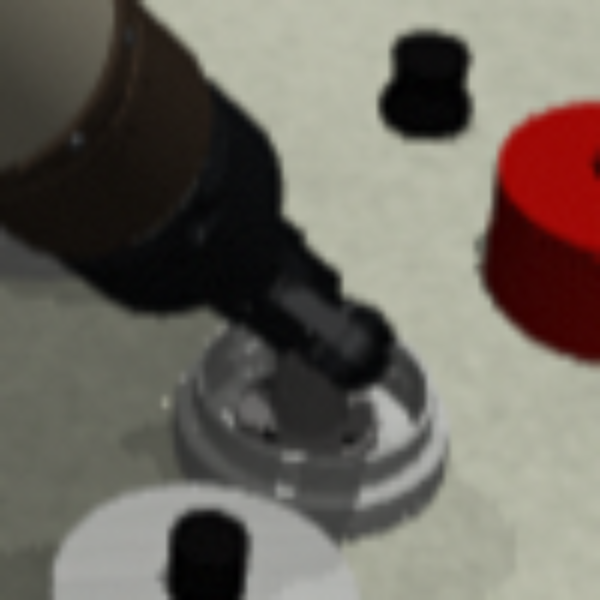

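Emit:
carry_out([
  {"claw":-1.0,"tx":0.3,"ty":0.0,"tz":-0.4,"wx":0.0,"wy":0.0,"wz":0.0},
  {"claw":-1.0,"tx":1.0,"ty":0.0,"tz":-1.2,"wx":0.0,"wy":0.0,"wz":0.0},
  {"claw":-1.0,"tx":2.6,"ty":0.0,"tz":-3.1,"wx":0.0,"wy":0.0,"wz":0.0},
  {"claw":-1.0,"tx":4.5,"ty":0.0,"tz":-5.4,"wx":0.0,"wy":0.0,"wz":0.0},
  {"claw":-1.0,"tx":6.4,"ty":0.0,"tz":-7.7,"wx":0.0,"wy":0.0,"wz":0.0},
])

```text
clock: 17.97
tcp_pos: [633.9, -338.3, 105.3]
tcp_rot: [-3.14, -0.694, -0.001]
wrist_force: [-0.2, 0.2, -0.9]
gripper_width: 25.7
```

```bash
python3 look.py 14; python3 -c "
from h import *
a=cv2.imread('pics/side14.png')
cv2.imwrite('pics/s14c.png',cv2.resize(a[230:370,330:470],(600,600)))
st()
"
```

```text
t 17.97 q [-0.45  0.41 -0.16 -0.69 -0.45  2.57] tcp [ 633.9 -338.3  105.3] rot [-3.14e+00 -6.94e-01 -1.00e-03] F [-0.2  0.2 -0.9] w 25.7
t 18.07 q [-0.45  0.4  -0.16 -0.69 -0.45  2.57] tcp [ 637.3 -339.7  112.4] rot [ 3.133 -0.705  0.007] F [ 0.8 -0.3 -1.2] w 26.1
```

View pics/s14c.png

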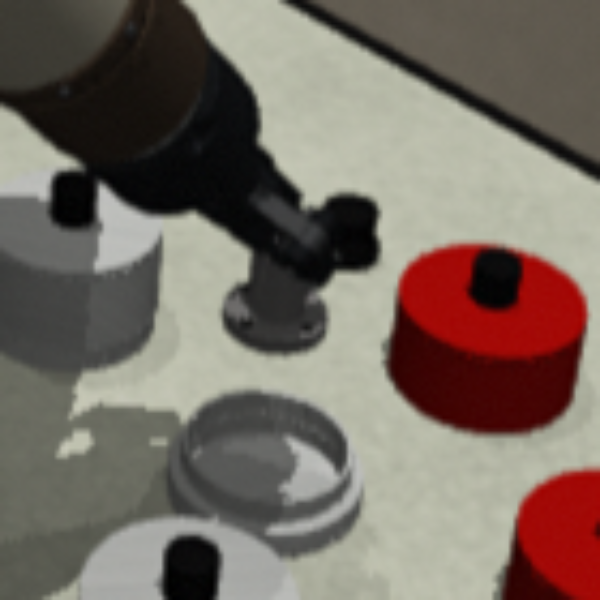

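Emit:
carry_out([
  {"claw":-1.0,"tx":0.6,"ty":-0.5,"tz":-2.5,"wx":0.0,"wy":0.0,"wz":0.0},
  {"claw":-1.0,"tx":0.6,"ty":-3.0,"tz":-5.0,"wx":0.0,"wy":0.0,"wz":0.0},
  {"claw":-1.0,"tx":0.0,"ty":-6.0,"tz":-7.5,"wx":0.0,"wy":0.0,"wz":0.0},
  {"claw":-1.0,"tx":-0.6,"ty":-9.0,"tz":-10.0,"wx":0.0,"wy":0.0,"wz":0.0},
  {"claw":-1.0,"tx":-1.2,"ty":-12.0,"tz":-12.5,"wx":0.0,"wy":0.0,"wz":0.0},
])

```text
clock: 18.48
tcp_pos: [544.1, -217.7, 193.3]
tcp_rot: [-3.14, -0.696, -0.003]
wrist_force: [-0.3, 0.9, -0.5]
gripper_width: 26.1
```

Emit:
carry_out([
  {"claw":-1.0,"tx":-0.5,"ty":-3.0,"tz":-2.5,"wx":0.0,"wy":0.0,"wz":0.0},
  {"claw":-1.0,"tx":-1.0,"ty":-6.3,"tz":-4.5,"wx":0.0,"wy":0.0,"wz":0.0},
  {"claw":-1.0,"tx":-1.3,"ty":-9.6,"tz":-5.7,"wx":0.0,"wy":0.0,"wz":0.0},
  {"claw":-1.0,"tx":-1.3,"ty":-13.0,"tz":-5.7,"wx":0.0,"wy":0.0,"wz":0.0},
  {"claw":-1.0,"tx":-1.3,"ty":-16.4,"tz":-5.7,"wx":0.0,"wy":0.0,"wz":0.0},
])

```text
clock: 18.9
tcp_pos: [504.2, -127.7, 225.8]
tcp_rot: [3.136, -0.69, -0.002]
wrist_force: [-0.1, -1.0, -1.1]
gripper_width: 26.0
```

```bash
python3 -c "
from h import *
eyes.read_camera('side');eyes.read_camera('side')
st();delta([463,264,150],Rl(.3,40))"
```

```text
t 19.0 q [ 0.09 -0.14 -0.85  0.35 -0.18  1.16] tcp [ 503.4 -127.5  225.1] rot [ 3.133e+00 -6.890e-01  3.000e-03] F [ 0.2 -0.2 -1. ] w 26.0
t cm [ -7.8  -39.19   2.99] w deg [[11.3, 0.6, -13.1], [0.9, -16.6, 166.1]]
```

Emit:
carry_out([
  {"claw":-1.0,"tx":-1.5,"ty":0.0,"tz":1.9,"wx":0.0,"wy":0.0,"wz":0.0},
  {"claw":-1.0,"tx":-3.0,"ty":0.0,"tz":3.8,"wx":0.0,"wy":0.0,"wz":0.0},
  {"claw":-1.0,"tx":-4.8,"ty":0.0,"tz":5.7,"wx":0.0,"wy":0.0,"wz":0.0},
  {"claw":-1.0,"tx":-4.8,"ty":-2.0,"tz":5.7,"wx":0.0,"wy":0.0,"wz":0.0},
  {"claw":-1.0,"tx":-4.8,"ty":-4.0,"tz":5.7,"wx":0.0,"wy":0.0,"wz":0.0},
])

```text
clock: 19.42
tcp_pos: [504.1, -119.8, 164.3]
tcp_rot: [-3.079, -0.657, -0.014]
wrist_force: [0.3, -0.5, -0.9]
gripper_width: 26.0
```

```bash
python3 -c "
from h import *
eyes.read_camera('side');eyes.read_camera('side')
st();delta([463,264,150],Rl(.3,40));delta([470,100,150],Rl(0,40))"
```

```text
t 19.52 q [ 0.08 -0.03 -0.78 -0.05 -0.16  1.56] tcp [ 506.3 -118.8  168.9] rot [-3.087e+00 -6.650e-01  1.000e-03] F [-0.2 -0.3 -1.2] w 26.2
t cm [ -4.55 -38.29   0.92] w deg [[7.7, 1.5, -13.4], [2.2, -11.2, 166.3]]
t cm [ -4.01 -21.89   0.45] w deg [[-3.1, 1.9, -0.0], [3.0, 4.9, 179.9]]
```

Emit:
carry_out([
  {"claw":-1.0,"tx":0.6,"ty":0.0,"tz":-0.8,"wx":0.0,"wy":-5.0,"wz":0.0},
  {"claw":-1.0,"tx":1.3,"ty":0.0,"tz":-1.5,"wx":0.0,"wy":-10.0,"wz":0.0},
  {"claw":-1.0,"tx":1.9,"ty":0.0,"tz":-2.3,"wx":0.0,"wy":-15.0,"wz":0.0},
  {"claw":-1.0,"tx":2.5,"ty":0.0,"tz":-3.0,"wx":0.0,"wy":-20.0,"wz":0.0},
  {"claw":-1.0,"tx":2.5,"ty":0.0,"tz":-3.0,"wx":0.0,"wy":-20.0,"wz":0.0},
])

```text
clock: 19.93
tcp_pos: [512.6, -120.9, 212.3]
tcp_rot: [-3.097, -0.323, 0.022]
wrist_force: [1.4, 0.6, -0.5]
gripper_width: 25.7
```

```bash
python3 -c "
from h import *
eyes.read_camera('side');eyes.read_camera('side')
st();delta([470,210,170],Rl(0,20))"
```

```text
t 20.03 q [ 0.05  0.04 -0.43 -0.05 -0.79  1.58] tcp [ 507.8 -120.5  208. ] rot [-3.094 -0.318  0.019] F [-0.6  0.2 -3.1] w 26.0
t cm [ -4.19 -32.95   4.19] w deg [[-3.1, 1.8, 1.0], [-2.9, -4.8, -178.9]]
```

Emit:
carry_out([
  {"claw":-1.0,"tx":-0.4,"ty":-2.5,"tz":0.2,"wx":-1.0,"wy":0.6,"wz":0.3},
  {"claw":-1.0,"tx":-0.8,"ty":-6.0,"tz":0.4,"wx":-2.0,"wy":1.2,"wz":0.6},
  {"claw":-1.0,"tx":-1.2,"ty":-9.8,"tz":0.6,"wx":-3.1,"wy":1.8,"wz":1.0},
  {"claw":-1.0,"tx":-1.5,"ty":-13.6,"tz":0.8,"wx":-3.1,"wy":1.8,"wz":1.0},
  {"claw":-1.0,"tx":-1.8,"ty":-17.4,"tz":1.0,"wx":-3.1,"wy":1.8,"wz":1.0},
])

```text
clock: 20.45
tcp_pos: [484.6, 53.7, 199.0]
tcp_rot: [3.139, -0.346, 0.0]
wrist_force: [1.2, -0.2, -1.5]
gripper_width: 26.1
```

Emit:
carry_out([
  {"claw":-1.0,"tx":-0.4,"ty":-3.8,"tz":0.1,"wx":0.0,"wy":0.0,"wz":0.0},
  {"claw":-1.0,"tx":-0.8,"ty":-7.6,"tz":0.2,"wx":0.0,"wy":0.0,"wz":0.0},
  {"claw":-1.0,"tx":-1.2,"ty":-11.4,"tz":0.3,"wx":0.0,"wy":0.0,"wz":0.0},
  {"claw":-1.0,"tx":-1.4,"ty":-14.5,"tz":0.4,"wx":0.0,"wy":0.0,"wz":0.0},
  {"claw":-1.0,"tx":-1.4,"ty":-15.6,"tz":0.4,"wx":0.0,"wy":0.0,"wz":0.0},
])

```text
clock: 20.87
tcp_pos: [474.5, 211.8, 190.4]
tcp_rot: [3.139, -0.346, 0.005]
wrist_force: [-0.4, -1.0, -0.9]
gripper_width: 25.8
```

```bash
python3 look.py 15;python3 -c "
from h import *
st();delta([470,300,110],Rl(-.1,30))"
```

```text
t 20.87 q [ 0.89  0.04 -0.64  0.42 -0.7   0.39] tcp [474.5 211.8 190.4] rot [ 3.139 -0.346  0.005] F [-0.4 -1.  -0.9] w 25.8
t 20.97 q [ 0.89  0.04 -0.64  0.42 -0.71  0.39] tcp [474.7 210.  190.5] rot [ 3.138e+00 -3.460e-01  3.000e-03] F [ 0.4 -0.8 -0.5] w 26.1
t cm [-3.14 -9.03  7.39] w deg [[-2.3, 10.2, 5.4], [-15.5, -3.5, -173.9]]
```

View pics/side15.png

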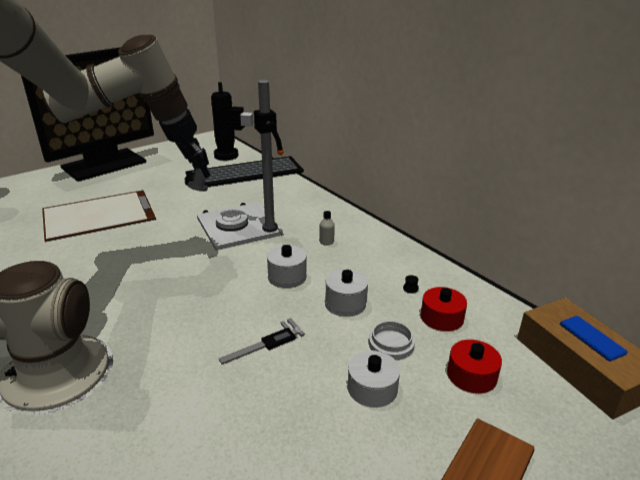

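View pics/top15.png

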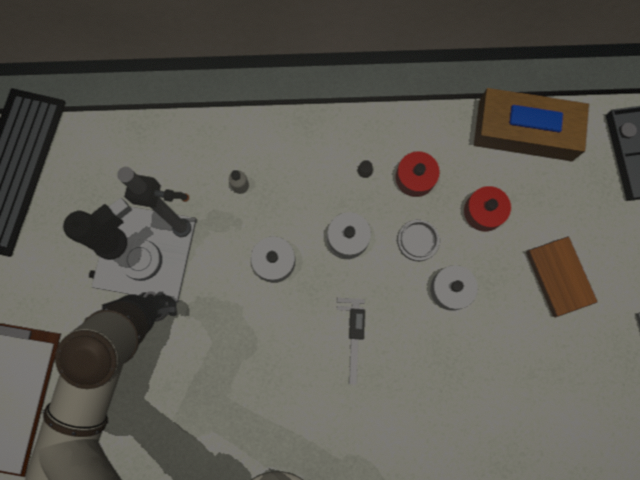

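Emit:
carry_out([
  {"claw":-1.0,"tx":-0.6,"ty":-1.7,"tz":2.0,"wx":0.0,"wy":4.0,"wz":0.0},
  {"claw":-1.0,"tx":-1.3,"ty":-3.5,"tz":4.3,"wx":0.0,"wy":8.0,"wz":0.0},
  {"claw":-1.0,"tx":-2.0,"ty":-5.2,"tz":6.6,"wx":0.0,"wy":12.0,"wz":0.0},
  {"claw":-1.0,"tx":-2.8,"ty":-7.0,"tz":8.9,"wx":0.0,"wy":16.0,"wz":0.0},
  {"claw":-1.0,"tx":-3.4,"ty":-8.6,"tz":11.0,"wx":0.0,"wy":20.2,"wz":0.0},
])

```text
clock: 21.38
tcp_pos: [515.8, 232.9, 167.6]
tcp_rot: [3.106, -0.602, -0.015]
wrist_force: [2.3, -0.7, 0.4]
gripper_width: 25.9
```

```bash
python3 look.py 16;python3 -c "
from h import *
st();delta([608.1,296.2,60],Rl(0,40))
a=cv2.imread('pics/side16.png');b=cv2.imread('pics/top16.png')
cv2.imwrite('pics/s16c.png',np.hstack([cv2.resize(a[110:260,150:300],(400,500)),cv2.resize(b[180:350,50:220],(400,500))]))"
```

```text
t 21.38 q [ 0.75  0.1  -0.92  1.33 -0.44 -0.41] tcp [515.8 232.9 167.6] rot [ 3.106 -0.602 -0.015] F [ 2.3 -0.7  0.4] w 25.9
t 21.48 q [ 0.75  0.1  -0.92  1.32 -0.44 -0.4 ] tcp [516.3 231.5 167.3] rot [ 3.103 -0.601 -0.014] F [-0.8 -2.6 -0.9] w 26.2
t cm [ 1.44 -7.13 13.72] w deg [[2.7, 5.6, -0.5], [8.8, -4.2, 179.2]]
```

View pics/s16c.png

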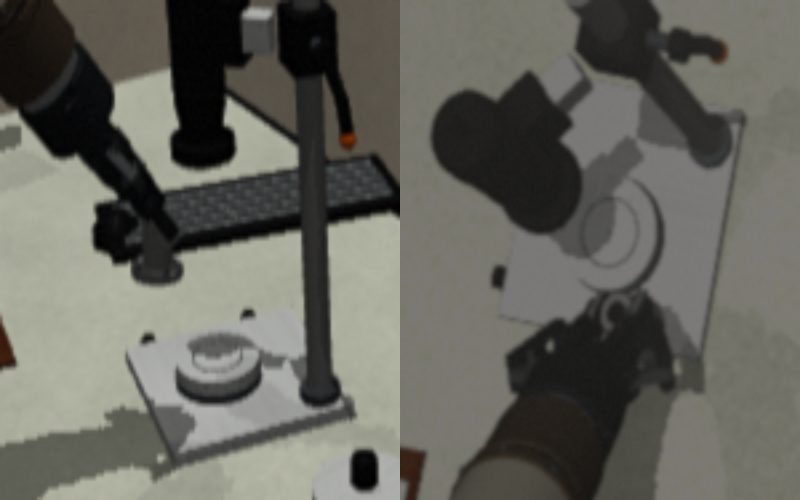

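Emit:
carry_out([
  {"claw":-1.0,"tx":-1.0,"ty":-1.5,"tz":2.4,"wx":0.7,"wy":1.4,"wz":0.0},
  {"claw":-1.0,"tx":-2.0,"ty":-3.0,"tz":4.8,"wx":1.4,"wy":2.8,"wz":0.0},
  {"claw":-1.0,"tx":-2.8,"ty":-4.5,"tz":7.2,"wx":2.0,"wy":4.2,"wz":-0.3},
  {"claw":-1.0,"tx":-3.5,"ty":-5.8,"tz":9.4,"wx":2.7,"wy":5.6,"wz":-0.5},
  {"claw":-1.0,"tx":-3.5,"ty":-5.8,"tz":9.4,"wx":2.7,"wy":5.6,"wz":-0.5},
])

```text
clock: 21.9
tcp_pos: [542.2, 298.0, 90.6]
tcp_rot: [3.115, -0.675, -0.02]
wrist_force: [0.9, 0.1, -0.7]
gripper_width: 25.7
```

```bash
python3 look.py 17;python3 -c "
from h import *
st();delta([608.1,296.2,60],Rl(0,40));delta([560,296.2,60],Rl(0,40))
a=cv2.imread('pics/side17.png');b=cv2.imread('pics/top17.png')
cv2.imwrite('pics/s17c.png',np.hstack([cv2.resize(a[110:260,150:300],(400,500)),cv2.resize(b[180:350,50:220],(400,500))]))"
```

```text
t 21.9 q [ 0.59  0.3  -0.91  2.04 -0.44 -1.02] tcp [542.2 298.   90.6] rot [ 3.115 -0.675 -0.02 ] F [ 0.9  0.1 -0.7] w 25.7
t 22.0 q [ 0.6   0.31 -0.91  2.05 -0.44 -1.01] tcp [540.9 301.5  88.1] rot [ 3.108 -0.672 -0.004] F [-0.3 -0.1 -1. ] w 26.2
t cm [3.52 0.3  6.39] w deg [[2.0, 1.5, -0.1], [2.4, -3.2, 179.8]]
t cm [-0.25  0.41  3.4 ] w deg [[2.0, 1.5, -0.1], [2.4, -3.2, 179.8]]
```

View pics/s17c.png

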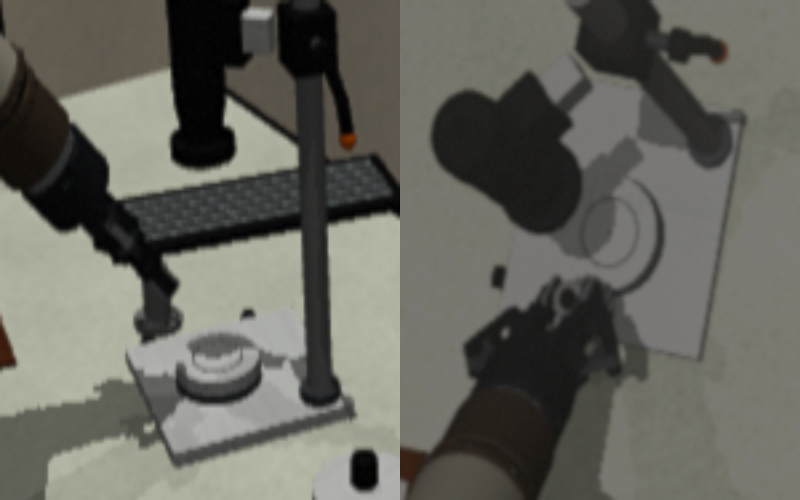

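Emit:
carry_out([
  {"claw":-1.0,"tx":0.0,"ty":0.1,"tz":1.2,"wx":0.0,"wy":0.0,"wz":0.0},
  {"claw":-1.0,"tx":0.1,"ty":0.2,"tz":2.4,"wx":0.0,"wy":0.0,"wz":0.0},
  {"claw":-1.0,"tx":0.4,"ty":0.3,"tz":3.5,"wx":0.7,"wy":0.5,"wz":0.0},
  {"claw":-1.0,"tx":0.8,"ty":0.4,"tz":4.5,"wx":1.4,"wy":1.0,"wz":0.0},
  {"claw":-1.0,"tx":0.8,"ty":0.4,"tz":4.5,"wx":2.0,"wy":1.5,"wz":0.0},
])

```text
clock: 22.42
tcp_pos: [575.1, 311.6, 84.0]
tcp_rot: [3.109, -0.677, -0.007]
wrist_force: [0.2, -1.7, -0.7]
gripper_width: 25.9
```

```bash
python3 look.py 18;python3 -c "
from h import *
st();delta([608.1,296.2,50],Rl(0,40))
a=cv2.imread('pics/side18.png');b=cv2.imread('pics/top18.png')
cv2.imwrite('pics/s18c.png',np.hstack([cv2.resize(a[110:260,150:300],(400,500)),cv2.resize(b[180:350,50:220],(400,500))]))"
```

```text
t 22.42 q [ 0.58  0.36 -0.85  2.05 -0.43 -1.  ] tcp [575.1 311.6  84. ] rot [ 3.109 -0.677 -0.007] F [ 0.2 -1.7 -0.7] w 25.9
t 22.52 q [ 0.58  0.36 -0.85  2.05 -0.43 -1.  ] tcp [573.2 311.6  84. ] rot [ 3.109 -0.677 -0.005] F [-0.  -1.4 -1.9] w 26.1
t cm [0.59 1.37 4.89] w deg [[2.0, 1.2, -0.2], [1.9, -3.2, 179.8]]
```

View pics/s18c.png

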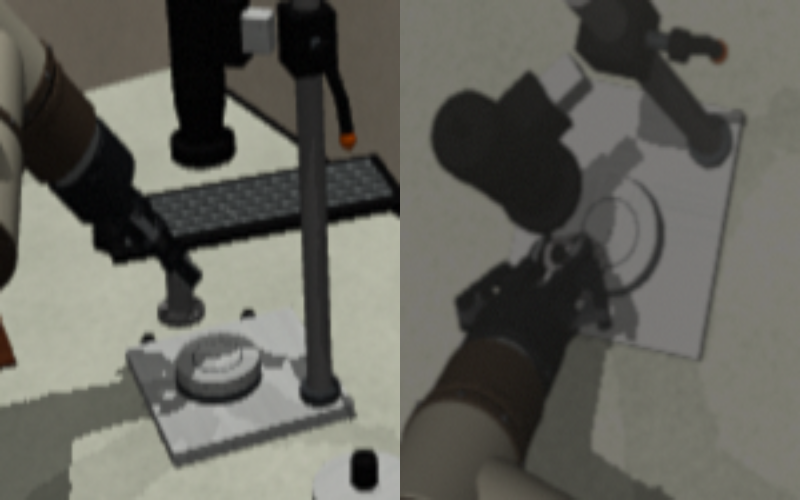

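```bash
cat > kin.py <<'E'
import numpy as np
from scipy.spatial.transform import Rotation as R
from scipy.optimize import least_squares
D=[ # q, tcp, rot
([1.47055,.38467,.00794,0,-1.19399,-.25859],[219.46,585.2,191.94],[-3.1415,0,-.3588]),
([.29,.28,-.18,0,-1.12,1.29],[557.3,-3,180.7],[3.141,.002,.001]),
([.28,.38,-.31,0,-.88,1.29],[558.6,-6,78.1],[3.141,.001,.001]),
([-.05,-.13,-.70,-.1,-.31,1.71],[480.4,-171.4,222.1],[3.141,-.696,.003]),
([-.47,.46,-.17,-.81,-.41,2.70],[636,-334.4,65.1],[3.139,-.7,.002]),
([-.51,.56,-.16,-.98,-.39,2.93],[634.2,-338.3,2.9],[-3.141,-.697,-.001]),
([.09,-.14,-.85,.35,-.18,1.16],[503.4,-127.5,225.1],[3.133,-.689,.003]),
([.08,-.03,-.78,-.05,-.16,1.56],[506.3,-118.8,168.9],[-3.087,-.665,.001]),
([.05,.04,-.43,-.05,-.79,1.58],[507.8,-120.5,208],[-3.094,-.318,.019]),
([.89,.04,-.64,.42,-.71,.39],[474.7,210,190.5],[3.138,-.346,.003]),
([.75,.1,-.92,1.32,-.44,-.4],[516.3,231.5,167.3],[3.103,-.601,-.014]),
([.6,.31,-.91,2.05,-.44,-1.01],[540.9,301.5,88.1],[3.108,-.672,-.004]),
([.58,.36,-.85,2.05,-.43,-1.0],[573.2,311.6,84],[3.109,-.677,-.005])]
def fk(q,p,s4=1,s6=1):
    h,a0,L1,fx,fz,lat1,lat2,w,c6=p[:9]
    Ry=lambda a:R.from_euler('y',a);Rx=lambda a:R.from_euler('x',a)
    A=R.from_euler('z',q[0]); B=A*Ry(q[1]);C=B*Ry(-q[2]);Dd=C*Rx(s4*q[3]);E=Dd*Ry(-q[4]);F=E*Rx(s6*q[5]+c6)
    pos=np.array([0,0,h])+A.apply([a0,lat1,0])+B.apply([0,0,L1])+C.apply([fx,0,fz])+Dd.apply([0,lat2,0])+E.apply([w,p[9],p[10]])
    # tool: z=x_F
    M=F.as_matrix();T=np.c_[-M[:,2],M[:,1],M[:,0]]
    T=np.c_[np.cross(M[:,1],M[:,0]),M[:,1],M[:,0]]
    return pos,T
def fit():
    best=None
    for s4 in(1,-1):
     for s6 in(1,-1):
      for c in(0,1.57,3.14,-1.57):
       for l in (-150,150):
        def res(p):
            r=[]
            for q,t,e in D:
                x,T=fk(q,p,s4,s6);r+=list((x-t)/3);r+=list((R.from_matrix(T).inv()*R.from_euler('xyz',e)).as_rotvec()*100)
            return np.array(r)
        s=least_squares(res,[300,0,450,400,0,l/2,l/2,300,c,0,0],max_nfev=300,loss='soft_l1')
        if best is None or s.cost<best[0]: best=(s.cost,s4,s6,s.x,res(s.x))
    return best
if __name__=='__main__':
    b=fit();print(b[0],b[1:3],np.round(b[3],2));print(np.round(b[4].reshape(-1,6),1));np.savez('kin.npz',p=b[3],s=b[1:3])
E
python3 kin.py
```

```text
8.500582935067502 (-1, -1) [163.51   0.94 567.14 423.5   -3.33  -1.39 -91.52 338.26 746.13 -67.48
  -1.  ]
[[ 0.2  0.4  0.   0.   0.  -0.3]
 [-0.7  0.4 -0.5  0.2  0.7  0.5]
 [-0.  -0.1  0.6 -0.1 -0.2 -0.5]
 [ 0.1 -0.7 -0.6  0.3  0.3  0. ]
 [ 0.1 -1.   1.1  0.4 -0.4 -1.1]
 [ 0.5  0.9 -0.1 -0.4  0.4  0.7]
 [ 0.3  0.2  0.7 -0.3 -0.5 -0.2]
 [-0.8  0.4 -1.  -0.2  0.6 -0.1]
 [-0.8 -0.8 -0.6  0.3  0.8  0. ]
 [ 0.4  0.4  1.1 -0.3 -0.3 -0.1]
 [ 0.   0.6 -0.2 -0.6  0.3  0. ]
 [ 0.  -0.   0.4 -0.4 -0.   0.9]
 [-0.3 -0.4 -0.5 -0.1  0.6  0.1]]
```

```bash
cat > ik.py <<'E'
from kin import *
k=np.load('kin.npz');p=k['p'];s4,s6=k['s']
lo=np.array([-3.14,-1.21,-1.07,-3.16,-2.99,-3.1]);hi=np.array([3.14,2.06,1.41,2.05,-.16,3.1])
def Rl(psi,lean):
    f=np.array([np.cos(psi),np.sin(psi),0]);L=np.radians(lean)
    z=f*np.sin(L)+np.array([0,0,-np.cos(L)]);y=-np.cross([0,0,1.],f);return np.c_[np.cross(y,z),y,z]
def ik(pos,T,q0,m=.03):
    def res(q):
        x,M=fk(q,p,s4,s6);return np.r_[(x-pos)/5,R.from_matrix(M.T@T).as_rotvec()*40]
    s=least_squares(res,np.clip(q0,lo+m+1e-3,hi-m-1e-3),bounds=(lo+m,hi-m),max_nfev=200)
    return s.x,np.sqrt(2*s.cost)
if __name__=='__main__':
    seeds=[[.6,.35,-.85,2,-.43,-1],[.6,.35,-.85,0,-.43,1],[.6,.35,-.85,-1.5,-.43,2],[.6,.35,-.85,-2.9,-.43,2.8],[.6,.35,-.85,-2.9,-.43,-2.8],[.6,.35,-.85,-2.9,-.43,0]]
    for psi in np.arange(-.4,1.3,.1):
        f=np.array([np.cos(psi),np.sin(psi),0])
        for dz,back in((0,0),(10,0),(12,130)):
            pos=np.array([569.5,296.5,41.1+dz])+(38.6-back)*f
            out=[]
            for s in seeds:
              for fl in(0,1):
                T=Rl(psi,40);T=T@np.diag([-1,-1,1]) if fl else T
                q,c=ik(pos,T,s)
                if c<.3: out.append(tuple(np.round(q,2)))
            print(round(psi,1),dz,back,sorted(set(out)))
E
python3 ik.py
```

```text
-0.4 0 0 [(np.float64(0.71), np.float64(0.5), np.float64(-0.77), np.float64(1.66), np.float64(-0.62), np.float64(-1.1)), (np.float64(0.71), np.float64(0.5), np.float64(-0.77), np.float64(1.66), np.float64(-0.62), np.float64(2.04))]
-0.4 10 0 [(np.float64(0.73), np.float64(0.49), np.float64(-0.77), np.float64(1.62), np.float64(-0.62), np.float64(-1.07)), (np.float64(0.73), np.float64(0.49), np.float64(-0.77), np.float64(1.62), np.float64(-0.62), np.float64(2.08))]
-0.4 12 130 [(np.float64(1.04), np.float64(0.44), np.float64(-0.86), np.float64(1.37), np.float64(-0.71), np.float64(-1.14)), (np.float64(1.04), np.float64(0.44), np.float64(-0.86), np.float64(1.37), np.float64(-0.71), np.float64(2.0))]
-0.3 0 0 [(np.float64(0.64), np.float64(0.49), np.float64(-0.8), np.float64(1.85), np.float64(-0.57), np.float64(-1.14)), (np.float64(0.64), np.float64(0.49), np.float64(-0.8), np.float64(1.85), np.float64(-0.57), np.float64(2.0))]
-0.3 10 0 [(np.float64(0.65), np.float64(0.47), np.float64(-0.8), np.float64(1.81), np.float64(-0.57), np.float64(-1.1)), (np.float64(0.65), np.float64(0.47), np.f
[... 4073 characters left out ...]
[(np.float64(0.43), np.float64(0.48), np.float64(-0.19), np.float64(-0.95), np.float64(-0.58), np.float64(-0.06)), (np.float64(0.43), np.float64(0.48), np.float64(-0.19), np.float64(-0.95), np.float64(-0.58), np.float64(3.07))]
1.2 10 0 [(np.float64(0.44), np.float64(0.46), np.float64(-0.18), np.float64(-0.93), np.float64(-0.59), np.float64(-0.09)), (np.float64(0.44), np.float64(0.46), np.float64(-0.18), np.float64(-0.93), np.float64(-0.59), np.float64(3.05))]
1.2 12 130 [(np.float64(0.21), np.float64(0.38), np.float64(-0.32), np.float64(-0.98), np.float64(-0.7), np.float64(-3.0)), (np.float64(0.21), np.float64(0.38), np.float64(-0.32), np.float64(-0.98), np.float64(-0.7), np.float64(0.15))]
```

```bash
python3 -c "
from h import *
o=st();delta([490,330,65],Rl(-.4,40))
import ik
R0=R.from_euler('xyz',o['tcp_rot']);T=Rl(-.4,40);w=(R0.inv()*R.from_matrix(T)).as_rotvec();q=o['qpos']
for t in np.linspace(0,1,9):
    M=(R0*R.from_rotvec(w*t)).as_matrix();x=o['tcp_pos']*(1-t)+np.array([490,330,65])*t
    q,c=ik.ik(x,M,q,.0);print(np.round(q,2),round(c,2))
"
```

```text
t 22.52 q [ 0.58  0.36 -0.85  2.05 -0.43 -1.  ] tcp [573.2 311.6  84. ] rot [ 3.109 -0.677 -0.005] F [-0.  -1.4 -1.9] w 26.1
t cm [-7.69 -1.67 -3.79] w deg [[-12.5, 0.9, 17.5], [-1.3, -17.9, -161.5]]
[ 0.58  0.36 -0.85  2.05 -0.44 -1.  ] 0.0
[ 0.64  0.36 -0.86  1.95 -0.48 -1.01] 0.0
[ 0.7   0.37 -0.87  1.86 -0.52 -1.02] 0.0
[ 0.76  0.37 -0.87  1.77 -0.55 -1.03] 0.0
[ 0.82  0.38 -0.87  1.68 -0.59 -1.04] 0.0
[ 0.88  0.39 -0.87  1.59 -0.62 -1.05] 0.0
[ 0.94  0.4  -0.87  1.51 -0.65 -1.07] 0.0
[ 0.99  0.41 -0.86  1.42 -0.68 -1.08] 0.0
[ 1.04  0.42 -0.84  1.34 -0.71 -1.09] 0.0
```

Smooth path. Go there.

Emit:
carry_out([
  {"claw":-1.0,"tx":-1.5,"ty":-0.3,"tz":-0.8,"wx":-2.5,"wy":0.2,"wz":3.5},
  {"claw":-1.0,"tx":-3.0,"ty":-0.6,"tz":-1.6,"wx":-5.0,"wy":0.4,"wz":7.0},
  {"claw":-1.0,"tx":-4.5,"ty":-1.0,"tz":-2.4,"wx":-7.5,"wy":0.6,"wz":10.5},
  {"claw":-1.0,"tx":-6.1,"ty":-1.3,"tz":-3.1,"wx":-10.0,"wy":0.8,"wz":14.0},
  {"claw":-1.0,"tx":-7.7,"ty":-1.7,"tz":-3.8,"wx":-12.5,"wy":0.9,"wz":17.5},
])

```text
clock: 22.93
tcp_pos: [487.8, 329.4, 64.2]
tcp_rot: [3.14, -0.697, -0.402]
wrist_force: [1.2, 1.4, -1.5]
gripper_width: 26.1
```

```bash
python3 look.py 19 hub;python3 -c "
from h import *
o=st()
f=np.array([np.cos(-.4),np.sin(-.4),0]);delta(np.array([569.5,296.5,52])+38.6*f,Rl(-.4,40));delta([490,330,55],Rl(-.4,40))
a=cv2.imread('pics/side19.png');b=cv2.imread('pics/top19.png')
cv2.imwrite('pics/s19c.png',np.hstack([cv2.resize(a[110:260,130:280],(400,500)),cv2.resize(b[180:350,50:220],(400,500))]))"
```

```text
t 22.93 q [ 1.04  0.42 -0.85  1.33 -0.71 -1.09] tcp [487.8 329.4  64.2] rot [ 3.14  -0.697 -0.402] F [ 1.2  1.4 -1.5] w 26.1
side hub [([444.0, 331.0, 72.0], 0.5)]
top hub [([455.0, 342.0, 73.0], 0.57)]
t 23.13 q [ 1.03  0.42 -0.85  1.34 -0.71 -1.09] tcp [488.7 331.   64.3] rot [ 3.14  -0.697 -0.395] F [-0.2 -0.  -1.7] w 25.8
t cm [8.91 0.08 9.06] w deg [[-0.1, 0.1, 0.2], [-0.1, -0.1, -179.8]]
t cm [-0.47  0.04  0.81] w deg [[-0.1, 0.1, 0.2], [-0.1, -0.1, -179.8]]
```

View pics/s19c.png

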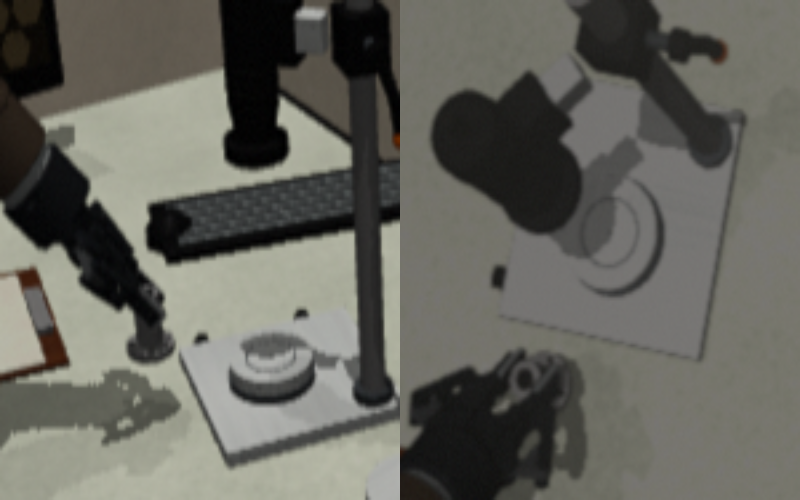

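Run:
```python
from an import *
for c in ['side','top']:
    p=dict(np.load(c+'19.npz'));p['fov_y']=float(p['fov_y']);P=cloud(p)
    k=(p['depth']>0)&(np.hypot(P[...,0]-453,P[...,1]-346)<40)&(P[...,2]>40)
    q=P[k];h,e=np.histogram(q[:,2],np.arange(40,140,4));print(c,list(zip(e,h)))
    q=P[k&(P[...,2]>60)&(P[...,2]<76)]
    print('flange',len(q),cv2.minEnclosingCircle(q[:,:2].astype(np.float32)))
    q=P[k&(P[...,2]>110)&(P[...,2]<122)&(np.hypot(P[...,0]-453,P[...,1]-346)<18)];print('top',len(q),q.mean(0) if len(q) else 0)
    # plane fit to flange top (z 66-74)
    q=P[k&(P[...,2]>66)&(P[...,2]<76)]
    A=np.c_[q[:,:2]-q[:,:2].mean(0),np.ones(len(q))];print('plane',np.linalg.lstsq(A,q[:,2],rcond=None)[0],len(q))
```

```text
side [(np.int64(40), np.int64(0)), (np.int64(44), np.int64(0)), (np.int64(48), np.int64(0)), (np.int64(52), np.int64(0)), (np.int64(56), np.int64(8)), (np.int64(60), np.int64(23)), (np.int64(64), np.int64(41)), (np.int64(68), np.int64(46)), (np.int64(72), np.int64(15)), (np.int64(76), np.int64(14)), (np.int64(80), np.int64(7)), (np.int64(84), np.int64(13)), (np.int64(88), np.int64(6)), (np.int64(92), np.int64(13)), (np.int64(96), np.int64(9)), (np.int64(100), np.int64(19)), (np.int64(104), np.int64(15)), (np.int64(108), np.int64(22)), (np.int64(112), np.int64(26)), (np.int64(116), np.int64(26)), (np.int64(120), np.int64(19)), (np.int64(124), np.int64(14)), (np.int64(128), np.int64(15)), (np.int64(132), np.int64(14))]
flange 125 ((452.8725891113281, 337.95880126953125), 25.95648765563965)
top 24 [461.04605336 347.92462892 116.03406607]
plane [-4.55463771e-03 -1.85565819e-02  6.93591377e+01] 90
top [(np.int64(40), np.int64(0)), (np.int64(44), np.int64(0)), (np.int64(48), np.int64(0)), (np.int64(52), np.int64(0)), (np.int64(56), np.int64(1)), (np.int64(60), np.int64(16)), (np.int64(64), np.int64(36)), (np.int64(68), np.int64(65)), (np.int64(72), np.int64(20)), (np.int64(76), np.int64(2)), (np.int64(80), np.int64(0)), (np.int64(84), np.int64(0)), (np.int64(88), np.int64(2)), (np.int64(92), np.int64(1)), (np.int64(96), np.int64(4)), (np.int64(100), np.int64(16)), (np.int64(104), np.int64(26)), (np.int64(108), np.int64(49)), (np.int64(112), np.int64(81)), (np.int64(116), np.int64(93)), (np.int64(120), np.int64(38)), (np.int64(124), np.int64(36)), (np.int64(128), np.int64(36)), (np.int64(132), np.int64(27))]
flange 137 ((451.52203369140625, 346.11407470703125), 25.254732131958008)
top 154 [453.94100057 347.91601545 115.90933209]
plane [-9.37953599e-03 -1.84234731e-02  6.98166675e+01] 110
```

Emit:
carry_out([
  {"claw":-1.0,"tx":1.2,"ty":0.0,"tz":2.0,"wx":0.0,"wy":0.0,"wz":0.0},
  {"claw":-1.0,"tx":3.0,"ty":0.0,"tz":4.0,"wx":0.0,"wy":0.0,"wz":0.0},
  {"claw":-1.0,"tx":5.0,"ty":0.0,"tz":6.0,"wx":0.0,"wy":0.0,"wz":0.0},
  {"claw":-1.0,"tx":7.0,"ty":0.0,"tz":7.7,"wx":0.0,"wy":0.0,"wz":0.0},
  {"claw":-1.0,"tx":8.4,"ty":0.0,"tz":8.7,"wx":0.0,"wy":0.0,"wz":0.0},
])

```text
clock: 23.55
tcp_pos: [602.6, 279.3, 51.5]
tcp_rot: [3.139, -0.697, -0.402]
wrist_force: [-0.9, 0.5, -1.1]
gripper_width: 25.8
```

```bash
python3 look.py 20 hub;python3 -c "
from h import *
o=st()
f=np.array([np.cos(-.4),np.sin(-.4),0]);delta(np.array([569.5,297,46])+38.6*f,Rl(-.4,40));delta(np.array([569.5,297,42])+38.6*f,Rl(-.4,40))
a=cv2.imread('pics/side20.png');b=cv2.imread('pics/top20.png')
cv2.imwrite('pics/s20c.png',np.hstack([cv2.resize(a[110:260,150:300],(400,500)),cv2.resize(b[180:350,50:220],(400,500))]))"
```

```text
t 23.55 q [ 0.72  0.48 -0.77  1.61 -0.62 -1.06] tcp [602.6 279.3  51.5] rot [ 3.139 -0.697 -0.402] F [-0.9  0.5 -1.1] w 25.8
side hub [([560.0, 282.0, 58.0], 0.62)]
top hub [([570.0, 286.0, 106.0], 0.51)]
t 23.75 q [ 0.73  0.48 -0.78  1.61 -0.62 -1.07] tcp [600.6 281.   51.4] rot [ 3.14  -0.697 -0.401] F [ 0.5 -0.1 -2.2] w 26.4
t cm [-0.06 -0.26  0.65] w deg [[0.1, 0.1, -0.0], [0.1, -0.2, 180.0]]
t cm [-0.32 -0.27  0.96] w deg [[0.1, 0.1, -0.0], [0.1, -0.2, 180.0]]
```

View pics/s20c.png

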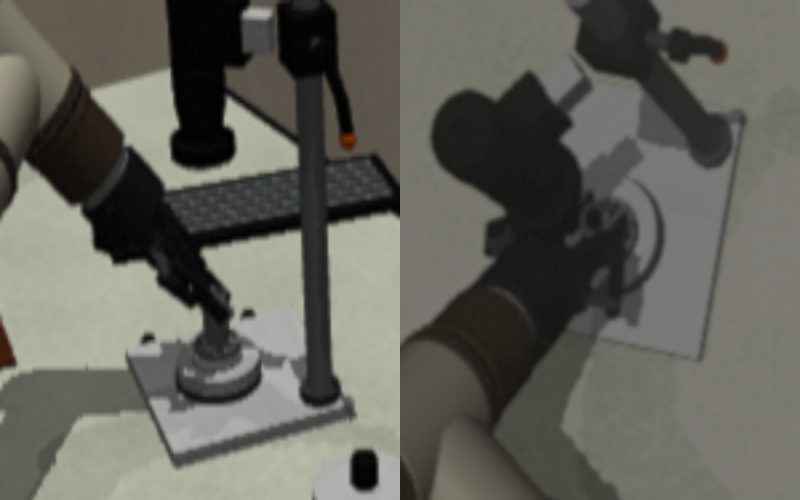

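Emit:
carry_out([
  {"claw":-1.0,"tx":0.0,"ty":-0.3,"tz":0.3,"wx":0.0,"wy":0.0,"wz":0.0},
  {"claw":-1.0,"tx":-0.1,"ty":-0.3,"tz":0.6,"wx":0.0,"wy":0.0,"wz":0.0},
  {"claw":-1.0,"tx":-0.2,"ty":-0.3,"tz":0.8,"wx":0.0,"wy":0.0,"wz":0.0},
  {"claw":-1.0,"tx":-0.3,"ty":-0.3,"tz":0.9,"wx":0.0,"wy":0.0,"wz":0.0},
  {"claw":-1.0,"tx":-0.3,"ty":-0.3,"tz":0.9,"wx":0.0,"wy":0.0,"wz":0.0},
])

```text
clock: 24.17
tcp_pos: [603.8, 284.9, 41.7]
tcp_rot: [3.138, -0.696, -0.396]
wrist_force: [-0.1, 0.9, -1.6]
gripper_width: 25.8
```

```bash
python3 look.py 21;python3 - <<'E'
from an import *
o=st()
for c in ['side','top']:
    p=dict(np.load(c+'21.npz'));p['fov_y']=float(p['fov_y']);P=cloud(p)
    k=(p['depth']>0)&(np.hypot(P[...,0]-569,P[...,1]-296)<55)
    q=P[k&(P[...,2]>43)&(P[...,2]<56)]
    print(c,'flange',len(q),cv2.minEnclosingCircle(q[:,:2].astype(np.float32)),np.median(q[:,2]))
    q=P[k&(P[...,2]>30)&(P[...,2]<41)];print('stage z',np.median(q[:,2]))
a=cv2.imread('pics/side21.png')
cv2.imwrite('pics/s21c.png',cv2.resize(a[180:250,190:290],(800,560)))
E
```

```text
t 24.17 q [ 0.72  0.5  -0.77  1.64 -0.62 -1.09] tcp [603.8 284.9  41.7] rot [ 3.138 -0.696 -0.396] F [-0.1  0.9 -1.6] w 25.8
t 24.27 q [ 0.72  0.5  -0.77  1.64 -0.62 -1.09] tcp [604.  284.9  42.1] rot [ 3.139 -0.697 -0.397] F [-0.3 -0.5 -0.7] w 26.0
side flange 94 ((569.2693481445312, 293.16558837890625), 27.353479385375977) 46.168408331966816
stage z 36.23746253305609
top flange 93 ((569.2474365234375, 293.6970520019531), 42.13662338256836) 47.10129665150771
stage z 37.04995194363437
```

View pics/s21c.png

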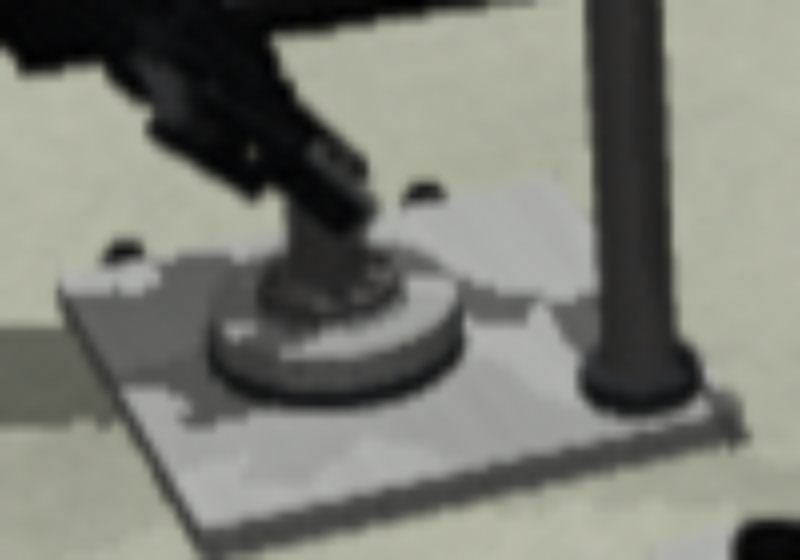

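Emit:
carry_out([
  {"claw":-1.0,"tx":-0.05,"ty":0.0,"tz":0.05,"wx":0.0,"wy":0.0,"wz":0.0},
  {"claw":-1.0,"tx":-0.1,"ty":0.0,"tz":0.1,"wx":0.0,"wy":0.0,"wz":0.0},
  {"claw":-1.0,"tx":-0.1,"ty":0.0,"tz":0.1,"wx":0.0,"wy":0.0,"wz":0.0},
])

```text
clock: 24.52
tcp_pos: [604.2, 285.0, 41.1]
tcp_rot: [3.14, -0.697, -0.398]
wrist_force: [0.1, 0.2, 0.0]
gripper_width: 26.1
```

Emit:
carry_out([
  {"claw":-1.0,"tx":-0.03,"ty":0.0,"tz":0.04,"wx":0.0,"wy":0.0,"wz":0.0},
  {"claw":-0.2,"tx":-0.03,"ty":0.0,"tz":0.04,"wx":0.0,"wy":0.0,"wz":0.0},
  {"claw":-0.1,"tx":-0.03,"ty":0.0,"tz":0.04,"wx":0.0,"wy":0.0,"wz":0.0},
  {"claw":0.1,"tx":-0.03,"ty":0.0,"tz":0.04,"wx":0.0,"wy":0.0,"wz":0.0},
  {"claw":0.2,"tx":-0.03,"ty":0.0,"tz":0.04,"wx":0.0,"wy":0.0,"wz":0.0},
])

```text
clock: 24.93
tcp_pos: [604.4, 284.7, 40.5]
tcp_rot: [3.14, -0.697, -0.399]
wrist_force: [-0.3, -0.6, 0.1]
gripper_width: 51.6
```

```bash
python3 look.py 22;python3 - <<'E'
from an import *
o=st()
a=cv2.imread('pics/side22.png')
cv2.imwrite('pics/s22c.png',cv2.resize(a[180:250,190:290],(800,560)))
E
```

```text
t 24.93 q [ 0.72  0.5  -0.77  1.65 -0.62 -1.1 ] tcp [604.4 284.7  40.5] rot [ 3.14  -0.697 -0.399] F [-0.3 -0.6  0.1] w 51.6
t 25.03 q [ 0.72  0.5  -0.77  1.65 -0.62 -1.1 ] tcp [604.3 284.7  40.4] rot [ 3.14  -0.697 -0.398] F [-0.2  0.2  0.3] w 51.1
```

View pics/s22c.png

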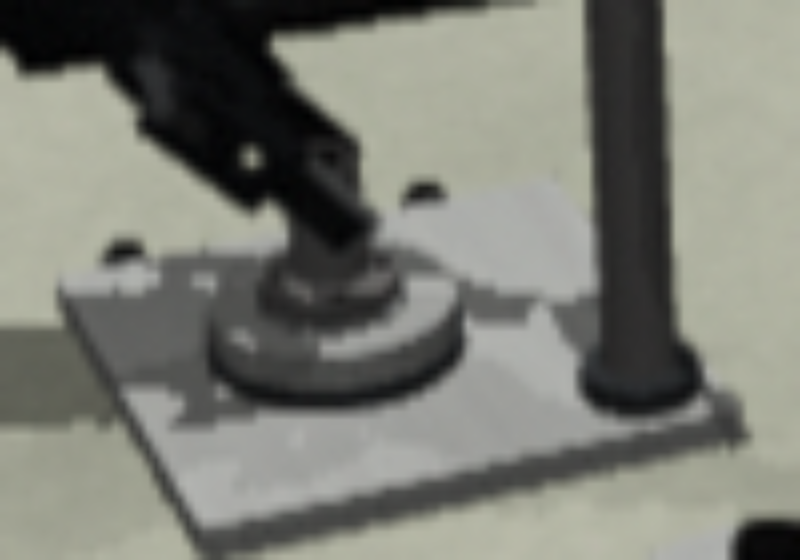

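Emit:
carry_out([
  {"claw":0.2,"tx":-0.8,"ty":0.0,"tz":-1.0,"wx":0.0,"wy":0.0,"wz":0.0},
  {"claw":0.2,"tx":-2.3,"ty":0.0,"tz":-2.4,"wx":0.0,"wy":0.0,"wz":0.0},
  {"claw":0.2,"tx":-4.6,"ty":0.0,"tz":-4.3,"wx":0.0,"wy":0.0,"wz":0.0},
  {"claw":0.2,"tx":-7.0,"ty":0.0,"tz":-6.3,"wx":0.0,"wy":0.0,"wz":0.0},
  {"claw":0.2,"tx":-9.2,"ty":0.0,"tz":-8.2,"wx":0.0,"wy":0.0,"wz":0.0},
])

```text
clock: 25.45
tcp_pos: [489.7, 332.6, 44.2]
tcp_rot: [3.14, -0.697, -0.399]
wrist_force: [1.0, 0.4, -0.0]
gripper_width: 51.2
```

```bash
python3 look.py 23 hub;python3 - <<'E'
from an import *
o=st()
for c in ['side','top']:
    p=dict(np.load(c+'23.npz'));p['fov_y']=float(p['fov_y']);P=cloud(p)
    k=(p['depth']>0)&(np.hypot(P[...,0]-569,P[...,1]-296)<55)
    q=P[k&(P[...,2]>42)&(P[...,2]<56)]
    print(c,'flange',len(q),cv2.minEnclosingCircle(q[:,:2].astype(np.float32)),np.median(q[:,2]))
    q=P[k&(P[...,2]>85)&(P[...,2]<100)];print('top',len(q),cv2.minEnclosingCircle(q[:,:2].astype(np.float32)) if len(q) else 0)
    st_=k&(P[...,2]>32)&(P[...,2]<42);low=(p['depth']>0)&(P[...,2]<25)
    e=st_&(cv2.dilate(low.astype(np.uint8),np.ones((3,3)))>0)
    print('stage',circ(P[e][:,:2],rr=(40,48)))
a=cv2.imread('pics/side23.png');b=cv2.imread('pics/top23.png')
cv2.imwrite('pics/s23c.png',np.hstack([cv2.resize(a[180:250,190:280],(400,350)),cv2.resize(b[210:300,90:190],(400,350))]))
E
```

```text
t 25.45 q [ 1.01  0.45 -0.86  1.41 -0.7  -1.16] tcp [489.7 332.6  44.2] rot [ 3.14  -0.697 -0.399] F [ 1.   0.4 -0. ] w 51.2
side hub [([564.0, 288.0, 60.0], 0.67)]
top hub [([566.0, 294.0, 45.0], 0.57)]
t 25.65 q [ 1.01  0.45 -0.86  1.41 -0.7  -1.16] tcp [490.4 333.5  44.5] rot [ 3.14  -0.697 -0.397] F [ 0.7 -1.4 -0. ] w 51.2
side flange 106 ((568.538330078125, 294.8905334472656), 26.995943069458008) 45.71110324207933
top 54 ((566.59228515625, 295.363037109375), 17.37555694580078)
stage (array([568.32579835, 291.42789292]), np.float64(43.25749605207454), np.int64(31))
top flange 271 ((568.2587280273438, 295.2242126464844), 43.99836730957031) 45.95126318179359
top 132 ((569.8758544921875, 297.93310546875), 14.735315322875977)
stage (array([568.94377877, 296.31864689]), np.float64(43.80482771548814), np.int64(98))
```

View pics/s23c.png

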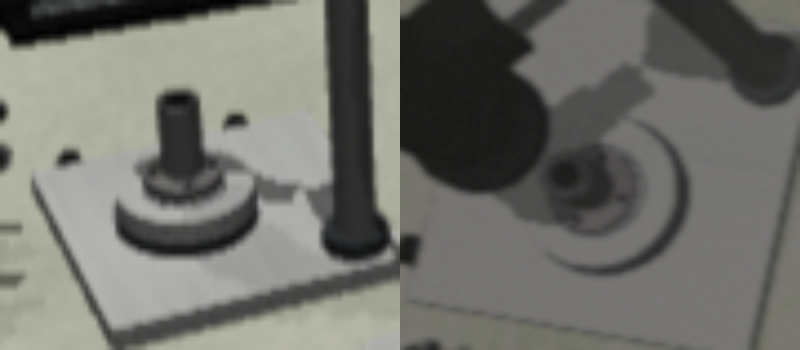

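```bash
cat >> h.py <<'E'
def path(pos,Rt,n=7):
    import ik
    o=st();R0=R.from_euler('xyz',o['tcp_rot']);w=(R0.inv()*R.from_matrix(Rt)).as_rotvec();q=o['qpos']
    delta(pos,Rt,o)
    for t in np.linspace(0,1,n):
        M=(R0*R.from_rotvec(w*t)).as_matrix();x=o['tcp_pos']*(1-t)+np.array(pos)*t
        q,c=ik.ik(x,M,q,.0);print(np.round(q,2),round(c,2))
E
python3 -c "
from h import *
path([470,200,150],Rl(0,0))"
```

```text
t 25.65 q [ 1.01  0.45 -0.86  1.41 -0.7  -1.16] tcp [490.4 333.5  44.5] rot [ 3.14  -0.697 -0.397] F [ 0.7 -1.4 -0. ] w 51.2
t cm [ 9.29 13.11 -5.97] w deg [[8.0, -39.4, -21.8], [-54.0, -11.0, 148.7]]
[ 1.02  0.46 -0.85  1.41 -0.7  -1.16] 0.0
[ 0.98  0.37 -0.86  1.27 -0.59 -0.9 ] 0.0
[ 0.97  0.3  -0.81  0.99 -0.54 -0.54] 0.0
[ 0.96  0.26 -0.71  0.63 -0.59 -0.11] 0.0
[ 0.9   0.23 -0.58  0.34 -0.7   0.29] 0.0
[ 0.82  0.22 -0.45  0.14 -0.85  0.61] 0.0
[ 0.72  0.23 -0.33  0.   -1.01  0.85] 0.0
```

Emit:
carry_out([
  {"claw":0.6,"tx":1.2,"ty":1.8,"tz":-0.8,"wx":1.1,"wy":-5.6,"wz":-3.1},
  {"claw":1.0,"tx":2.6,"ty":3.7,"tz":-1.7,"wx":2.3,"wy":-11.2,"wz":-6.2},
  {"claw":1.0,"tx":4.0,"ty":5.6,"tz":-2.6,"wx":3.4,"wy":-16.8,"wz":-9.3},
  {"claw":1.0,"tx":5.3,"ty":7.5,"tz":-3.4,"wx":4.5,"wy":-22.5,"wz":-12.4},
  {"claw":1.0,"tx":6.6,"ty":9.4,"tz":-4.3,"wx":5.7,"wy":-28.1,"wz":-15.5},
])

```text
clock: 26.07
tcp_pos: [485.5, 252.6, 106.0]
tcp_rot: [3.084, -0.402, -0.221]
wrist_force: [1.4, 0.3, -0.0]
gripper_width: 85.1
```

```bash
python3 -c "
from h import *
path([480,100,140],Rl(0,0))"
```

```text
t 26.07 q [ 0.95  0.24 -0.75  0.74 -0.6  -0.23] tcp [485.5 252.6 106. ] rot [ 3.084 -0.402 -0.221] F [ 1.4  0.3 -0. ] w 85.1
t cm [ 3.92 15.1  -1.15] w deg [[5.8, -22.6, -13.2], [-32.8, -8.5, 163.4]]
[ 0.95  0.24 -0.75  0.74 -0.61 -0.23] 0.0
[ 0.91  0.21 -0.71  0.57 -0.62  0.01] 0.0
[ 0.85  0.19 -0.65  0.41 -0.66  0.25] 0.0
[ 0.78  0.18 -0.59  0.27 -0.72  0.48] 0.0
[ 0.7   0.18 -0.52  0.16 -0.8   0.69] 0.0
[ 0.62  0.19 -0.46  0.07 -0.88  0.87] 0.0
[ 0.54  0.2  -0.39  0.   -0.97  1.04] 0.0
```

Emit:
carry_out([
  {"claw":1.0,"tx":0.8,"ty":3.0,"tz":-0.2,"wx":1.2,"wy":-4.5,"wz":-2.6},
  {"claw":1.0,"tx":1.6,"ty":6.0,"tz":-0.5,"wx":2.4,"wy":-9.0,"wz":-5.3},
  {"claw":1.0,"tx":2.4,"ty":9.0,"tz":-0.7,"wx":3.6,"wy":-13.5,"wz":-7.9},
  {"claw":1.0,"tx":3.2,"ty":12.0,"tz":-0.9,"wx":4.7,"wy":-18.0,"wz":-10.5},
  {"claw":1.0,"tx":3.9,"ty":15.1,"tz":-1.2,"wx":5.8,"wy":-22.6,"wz":-13.2},
])

```text
clock: 26.48
tcp_pos: [484.9, 138.5, 130.9]
tcp_rot: [3.096, -0.134, -0.081]
wrist_force: [0.7, -0.6, 0.7]
gripper_width: 85.5
```

```bash
python3 -c "
from h import *
eyes.read_camera('side')
st()
p=eyes.read_camera('top')
delta([480,-410,140],Rl(0,0))"
python3 - <<'E'
import os;os.chdir('.')
from an import *
for c in ['side','top']:
    p=dict(np.load(c+'23.npz'));p['fov_y']=float(p['fov_y']);P=cloud(p);d=p['depth']>0
    r=np.hypot(P[...,0]-480,P[...,1]+410);k=d&(r<65)
    q=P[k&(P[...,2]>44)&(P[...,2]<60)];print(c,'lid',cv2.minEnclosingCircle(q[:,:2].astype(np.float32)),np.median(q[:,2]))
    q=P[k&(P[...,2]>69)&(P[...,2]<82)];print('knob',q.mean(0),len(q))
    r=np.hypot(P[...,0]-596,P[...,1]+343);k=d&(r<60)
    for nm,m,rr in [('rim',(P[...,2]>25)&(P[...,2]<33)&(r>30),(36,46)),('sh',(P[...,2]>11)&(P[...,2]<19)&(r>40),(42,50))]:
        q=P[k&m];print(nm,len(q),circ(q[:,:2],rr=rr,tol=3),cv2.minEnclosingCircle(q[:,:2].astype(np.float32)))
E
```

```text
t 26.53 q [ 0.68  0.18 -0.52  0.17 -0.82  0.69] tcp [486.4 136.  132.5] rot [ 3.097 -0.133 -0.083] F [ 2.3 -1.9  1.3] w 85.5
t cm [ 4.2  54.52  2.21] w deg [[2.9, -7.8, -5.3], [-11.8, -4.4, 174.3]]
side lid ((481.7402648925781, -411.4364318847656), 50.85634994506836) 51.0628229718867
knob [ 480.00190175 -413.88655757   74.15646354] 125
rim 213 (array([ 597.11715654, -344.51427295]), np.float64(40.28679399169247), np.int64(200)) ((598.0047607421875, -343.46356201171875), 44.52796173095703)
sh 293 (array([ 594.68372239, -345.30676095]), np.float64(44.036548024107375), np.int64(208)) ((595.500732421875, -345.5773620605469), 48.40970230102539)
top lid ((481.25054931640625, -409.8590087890625), 49.343421936035156) 51.2993350962621
knob [ 480.05260919 -410.13913518   75.06947778] 102
rim 134 (array([ 596.03842719, -342.09697868]), np.float64(40.340581624050024), np.int64(134)) ((596.2590942382812, -342.3050537109375), 42.20563888549805)
sh 251 (array([ 597.24814708, -343.06881447]), np.float64(45.42594002390745), np.int64(203)) ((596.4139404296875, -342.2761535644531), 48.95858383178711)
```

Emit:
carry_out([
  {"claw":1.0,"tx":0.5,"ty":3.8,"tz":0.2,"wx":1.0,"wy":-2.6,"wz":-1.8},
  {"claw":1.0,"tx":0.8,"ty":7.7,"tz":0.3,"wx":2.0,"wy":-5.2,"wz":-3.6},
  {"claw":1.0,"tx":1.1,"ty":11.7,"tz":0.5,"wx":2.9,"wy":-7.8,"wz":-5.3},
  {"claw":1.0,"tx":1.4,"ty":15.7,"tz":0.6,"wx":2.9,"wy":-7.8,"wz":-5.3},
  {"claw":1.0,"tx":1.6,"ty":19.7,"tz":0.8,"wx":2.9,"wy":-7.8,"wz":-5.3},
])

```text
clock: 27.0
tcp_pos: [485.2, -60.6, 134.0]
tcp_rot: [3.138, 0.002, 0.006]
wrist_force: [-0.7, -0.3, -0.7]
gripper_width: 85.3
```

```bash
python3 -c "
from h import *
eyes.read_camera('side');eyes.read_camera('side')
st()
delta([480.3,-411,85],Rl(0,0))"
```

```text
t 27.1 q [ 0.21  0.21 -0.41  0.   -0.96  1.36] tcp [483.6 -63.2 133.4] rot [ 3.137e+00  4.000e-03 -2.000e-03] F [ 0.2 -0.1 -0.9] w 85.2
t cm [-0.25 34.76  4.99] w deg [[0.2, 0.2, -0.1], [0.4, -0.4, 179.9]]
```

Emit:
carry_out([
  {"claw":1.0,"tx":-0.2,"ty":18.0,"tz":2.5,"wx":0.2,"wy":0.2,"wz":0.0},
  {"claw":1.0,"tx":-0.2,"ty":18.0,"tz":2.5,"wx":0.2,"wy":0.2,"wz":0.0},
  {"claw":1.0,"tx":-0.2,"ty":18.0,"tz":2.5,"wx":0.2,"wy":0.2,"wz":0.0},
  {"claw":1.0,"tx":-0.2,"ty":18.0,"tz":2.5,"wx":0.2,"wy":0.2,"wz":0.0},
  {"claw":1.0,"tx":-0.2,"ty":18.0,"tz":2.5,"wx":0.2,"wy":0.2,"wz":0.0},
])

```text
clock: 27.52
tcp_pos: [483.0, -241.9, 108.2]
tcp_rot: [3.141, 0.001, 0.003]
wrist_force: [0.0, -0.3, -0.0]
gripper_width: 85.4
```

Emit:
carry_out([
  {"claw":1.0,"tx":-0.1,"ty":16.8,"tz":2.5,"wx":0.0,"wy":0.0,"wz":0.0},
  {"claw":1.0,"tx":-0.1,"ty":16.8,"tz":2.5,"wx":0.0,"wy":0.0,"wz":0.0},
  {"claw":1.0,"tx":-0.1,"ty":16.8,"tz":2.5,"wx":0.0,"wy":0.0,"wz":0.0},
  {"claw":1.0,"tx":-0.1,"ty":16.8,"tz":2.5,"wx":0.0,"wy":0.0,"wz":0.0},
  {"claw":1.0,"tx":-0.1,"ty":16.8,"tz":2.5,"wx":0.0,"wy":0.0,"wz":0.0},
])

```text
clock: 27.93
tcp_pos: [482.9, -411.5, 81.9]
tcp_rot: [3.141, 0.001, 0.001]
wrist_force: [0.7, -0.3, -0.2]
gripper_width: 85.4
```

```bash
python3 -c "
from h import *
for i in range(4): eyes.read_camera('side')
st()
delta([480.3,-411,20.5],Rl(0,0))"
```

```text
t 28.13 q [-0.44  0.49 -0.12 -0.   -0.97  2.02] tcp [ 484.  -405.2   84. ] rot [-3.141 -0.     0.008] F [ 0.5  0.3 -0.3] w 85.4
t cm [-0.38  0.58  6.35] w deg [[-0.1, -0.0, 0.4], [0.0, -0.1, -179.6]]
```

Emit:
carry_out([
  {"claw":1.0,"tx":0.0,"ty":0.0,"tz":0.0,"wx":0.0,"wy":0.0,"wz":0.0},
  {"claw":1.0,"tx":0.0,"ty":0.0,"tz":0.0,"wx":0.0,"wy":0.0,"wz":0.0},
])

```text
clock: 28.3
tcp_pos: [484.9, -404.5, 85.1]
tcp_rot: [-3.142, -0.002, 0.01]
wrist_force: [-0.4, 1.0, 0.6]
gripper_width: 85.6
```

```bash
python3 -c "
from h import *
for i in range(1): eyes.read_camera('side')
st()
delta([480.3,-411,20.5],Rl(0,0))"
```

```text
t 28.35 q [-0.44  0.48 -0.12 -0.   -0.97  2.02] tcp [ 484.9 -404.6   85.1] rot [-3.142e+00 -2.000e-03  1.000e-02] F [-0.3 -0.1  0.5] w 85.4
t cm [-0.48  0.64  6.46] w deg [[-0.0, -0.1, 0.6], [0.2, -0.0, -179.4]]
```

Emit:
carry_out([
  {"claw":1.0,"tx":-0.4,"ty":0.6,"tz":0.0,"wx":0.0,"wy":0.0,"wz":0.6},
  {"claw":1.0,"tx":-0.4,"ty":0.6,"tz":2.0,"wx":0.0,"wy":0.0,"wz":0.6},
  {"claw":1.0,"tx":-0.4,"ty":0.6,"tz":4.5,"wx":0.0,"wy":0.0,"wz":0.6},
  {"claw":1.0,"tx":-0.4,"ty":0.6,"tz":6.4,"wx":0.0,"wy":0.0,"wz":0.6},
  {"claw":1.0,"tx":-0.4,"ty":0.6,"tz":6.4,"wx":0.0,"wy":0.0,"wz":0.6},
])

```text
clock: 28.77
tcp_pos: [477.6, -409.8, 16.4]
tcp_rot: [-3.137, 0.006, -0.003]
wrist_force: [-0.6, 0.3, 0.1]
gripper_width: 85.3
```

Emit:
carry_out([
  {"claw":-1.0,"tx":0.0,"ty":0.0,"tz":0.0,"wx":0.0,"wy":0.0,"wz":0.0},
  {"claw":-1.0,"tx":0.0,"ty":0.0,"tz":0.0,"wx":0.0,"wy":0.0,"wz":0.0},
  {"claw":-1.0,"tx":0.0,"ty":0.0,"tz":0.0,"wx":0.0,"wy":0.0,"wz":0.0},
  {"claw":-1.0,"tx":0.0,"ty":0.0,"tz":0.0,"wx":0.0,"wy":0.0,"wz":0.0},
  {"claw":-1.0,"tx":0.0,"ty":0.0,"tz":0.0,"wx":0.0,"wy":0.0,"wz":0.0},
], grip_force=60)

```text
clock: 29.18
tcp_pos: [481.1, -412.0, 21.7]
tcp_rot: [3.141, -0.003, -0.002]
wrist_force: [-0.7, 2.0, 1.5]
gripper_width: 25.3
```

Emit:
carry_out([
  {"claw":-1.0,"tx":0.0,"ty":0.0,"tz":0.0,"wx":0.0,"wy":0.0,"wz":0.0},
  {"claw":-1.0,"tx":0.0,"ty":0.0,"tz":-1.5,"wx":0.0,"wy":0.0,"wz":0.0},
  {"claw":-1.0,"tx":0.0,"ty":0.0,"tz":-4.5,"wx":0.0,"wy":0.0,"wz":0.0},
  {"claw":-1.0,"tx":0.0,"ty":0.0,"tz":-8.0,"wx":0.0,"wy":0.0,"wz":0.0},
  {"claw":-1.0,"tx":0.0,"ty":0.0,"tz":-9.0,"wx":0.0,"wy":0.0,"wz":0.0},
])

```text
clock: 29.6
tcp_pos: [482.9, -413.8, 116.1]
tcp_rot: [3.136, -0.009, -0.001]
wrist_force: [0.9, -1.8, -1.1]
gripper_width: 22.6
```

```bash
python3 look.py 24; python3 -c "
from h import *
for i in range(3): eyes.read_camera('side')
st();delta([596.5,-343.3,110],Rl(0,0))"
```

```text
t 29.6 q [-0.45  0.46 -0.08  0.   -1.03  2.02] tcp [ 482.9 -413.8  116.1] rot [ 3.136e+00 -9.000e-03 -1.000e-03] F [ 0.9 -1.8 -1.1] w 22.6
t 29.85 q [-0.45  0.46 -0.09 -0.   -1.02  2.02] tcp [ 479.2 -410.8  108.4] rot [-3.139e+00  2.000e-03 -3.000e-03] F [-1.2  0.5 -1.5] w 22.2
t cm [11.71 -6.79 -0.16] w deg [[-0.2, 0.1, -0.2], [0.1, 0.3, 179.8]]
```

View pics/side24.png

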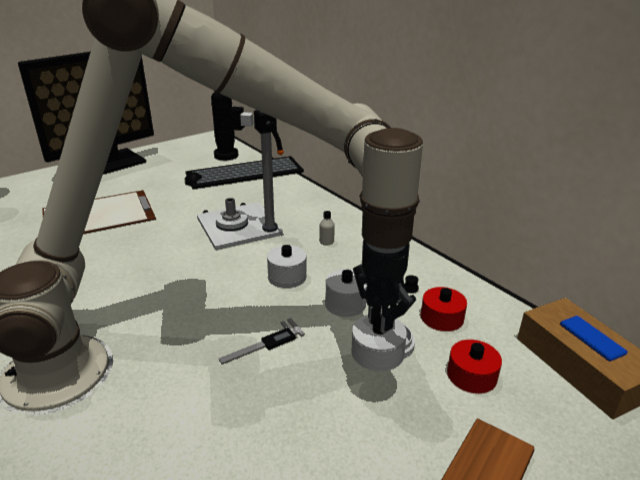

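Emit:
carry_out([
  {"claw":-1.0,"tx":3.0,"ty":-1.7,"tz":0.0,"wx":0.0,"wy":0.0,"wz":0.0},
  {"claw":-1.0,"tx":6.5,"ty":-3.8,"tz":0.0,"wx":0.0,"wy":0.0,"wz":0.0},
  {"claw":-1.0,"tx":9.5,"ty":-5.6,"tz":0.0,"wx":0.0,"wy":0.0,"wz":0.0},
  {"claw":-1.0,"tx":11.6,"ty":-6.8,"tz":0.0,"wx":0.0,"wy":0.0,"wz":0.0},
  {"claw":-1.0,"tx":11.6,"ty":-6.8,"tz":0.0,"wx":0.0,"wy":0.0,"wz":0.0},
])

```text
clock: 30.27
tcp_pos: [599.5, -340.9, 107.1]
tcp_rot: [-3.14, 0.001, 0.002]
wrist_force: [-0.3, 0.3, -1.9]
gripper_width: 22.7
```

Emit:
carry_out([
  {"claw":-1.0,"tx":0.0,"ty":0.0,"tz":1.0,"wx":0.0,"wy":0.0,"wz":0.0},
  {"claw":-1.0,"tx":0.0,"ty":0.0,"tz":2.0,"wx":0.0,"wy":0.0,"wz":0.0},
  {"claw":-1.0,"tx":0.0,"ty":0.0,"tz":2.0,"wx":0.0,"wy":0.0,"wz":0.0},
  {"claw":-1.0,"tx":0.0,"ty":0.0,"tz":2.0,"wx":0.0,"wy":0.0,"wz":0.0},
  {"claw":-1.0,"tx":0.0,"ty":0.0,"tz":2.0,"wx":0.0,"wy":0.0,"wz":0.0},
])

```text
clock: 30.68
tcp_pos: [595.6, -344.8, 90.2]
tcp_rot: [-3.141, -0.0, -0.003]
wrist_force: [0.2, -0.4, -1.0]
gripper_width: 22.2
```

```bash
python3 look.py 25
python3 - <<'E'
from an import *
o=st();delta([596.5,-343.3,38],Rl(0,0))
for c in ['side','top']:
    p=dict(np.load(c+'25.npz'));p['fov_y']=float(p['fov_y']);P=cloud(p);d=p['depth']>0
    r=np.hypot(P[...,0]-596,P[...,1]+343);k=d&(r<60)
    for z0,z1 in ((105,125),(11,19)):
        q=P[k&(P[...,2]>z0)&(P[...,2]<z1)]
        if len(q)>20: print(c,z0,len(q),cv2.minEnclosingCircle(q[:,:2].astype(np.float32)),circ(q[:,:2],rr=(42,52),tol=3))
a=cv2.imread('pics/side25.png')
cv2.imwrite('pics/s25c.png',cv2.resize(a[250:380,330:450],(600,600)))
E
```

```text
t 30.68 q [-0.29  0.57  0.05 -0.   -1.05  1.86] tcp [ 595.6 -344.8   90.2] rot [-3.141e+00 -0.000e+00 -3.000e-03] F [ 0.2 -0.4 -1. ] w 22.2
t 30.78 q [-0.29  0.57  0.05 -0.   -1.05  1.86] tcp [ 596.3 -344.7   91.2] rot [ 3.142e+00 -2.000e-03 -3.000e-03] F [ 0.3 -1.  -1.6] w 22.7
t cm [ 0.   -0.14  5.32] w deg [[0.0, -0.1, -0.2], [-0.2, -0.0, 179.8]]
side 105 1099 ((594.7023315429688, -347.6366271972656), 49.60138702392578) (array([ 594.99700544, -347.73349476]), np.float64(46.635719637079134), np.int64(415))
side 11 309 ((595.5477294921875, -345.7347412109375), 48.57890319824219) (array([ 599.13670099, -342.83668802]), np.float64(46.37336522003371), np.int64(190))
top 105 746 ((594.6817016601562, -344.869873046875), 48.53394317626953) (array([ 595.00340586, -344.71593982]), np.float64(46.42042101049771), np.int64(209))
top 11 156 ((592.0337524414062, -336.56060791015625), 47.27556610107422) (array([ 598.14097492, -342.87229037]), np.float64(46.16223305159429), np.int64(117))
```

View pics/s25c.png

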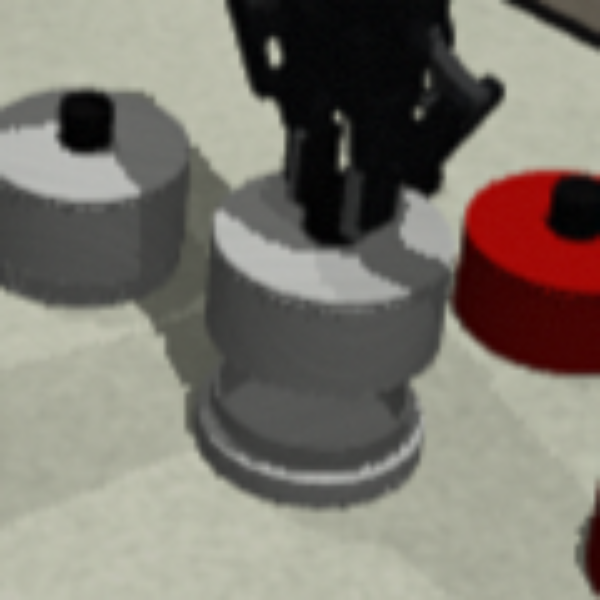

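Emit:
carry_out([
  {"claw":-1.0,"tx":0.2,"ty":-0.25,"tz":1.0,"wx":0.0,"wy":0.0,"wz":0.0},
  {"claw":-1.0,"tx":0.2,"ty":-0.25,"tz":2.0,"wx":0.0,"wy":0.0,"wz":0.0},
  {"claw":-1.0,"tx":0.2,"ty":-0.25,"tz":3.0,"wx":0.0,"wy":0.0,"wz":0.0},
  {"claw":-1.0,"tx":0.2,"ty":-0.25,"tz":3.8,"wx":0.0,"wy":0.0,"wz":0.0},
  {"claw":-1.0,"tx":0.2,"ty":-0.25,"tz":4.4,"wx":0.0,"wy":0.0,"wz":0.0},
])

```text
clock: 31.2
tcp_pos: [597.8, -341.1, 44.5]
tcp_rot: [-3.14, 0.001, -0.002]
wrist_force: [-0.1, 0.1, -1.3]
gripper_width: 22.6
```

Emit:
carry_out([
  {"claw":-1.0,"tx":0.0,"ty":0.0,"tz":0.3,"wx":0.0,"wy":0.0,"wz":0.0},
  {"claw":-1.0,"tx":0.0,"ty":0.0,"tz":0.6,"wx":0.0,"wy":0.0,"wz":0.0},
  {"claw":-1.0,"tx":0.0,"ty":0.0,"tz":0.8,"wx":0.0,"wy":0.0,"wz":0.0},
])

```text
clock: 31.45
tcp_pos: [598.8, -341.6, 38.3]
tcp_rot: [-3.141, -0.001, -0.002]
wrist_force: [0.2, -0.1, -1.1]
gripper_width: 22.7
```

```bash
python3 look.py 26
python3 - <<'E'
from an import *
o=st()
a=cv2.imread('pics/side26.png')
cv2.imwrite('pics/s26c.png',cv2.resize(a[250:380,330:450],(600,600)))
E
```

```text
t 31.45 q [-0.28  0.62 -0.   -0.   -0.95  1.85] tcp [ 598.8 -341.6   38.3] rot [-3.141e+00 -1.000e-03 -2.000e-03] F [ 0.2 -0.1 -1.1] w 22.7
t 31.55 q [-0.28  0.62 -0.   -0.   -0.95  1.85] tcp [ 598.7 -341.6   38.6] rot [-3.141e+00 -1.000e-03 -2.000e-03] F [ 0.1  0.8 -1. ] w 22.1
```

View pics/s26c.png

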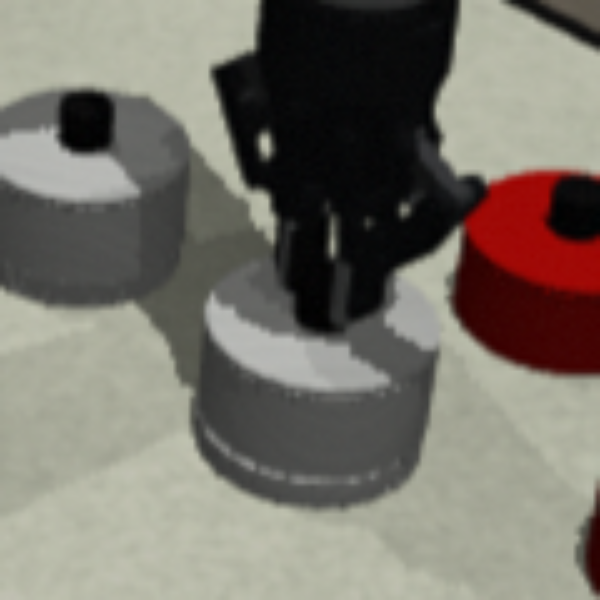

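Emit:
carry_out([
  {"claw":-1.0,"tx":0.0,"ty":0.0,"tz":0.1,"wx":0.0,"wy":0.0,"wz":0.0},
  {"claw":-1.0,"tx":0.0,"ty":0.0,"tz":0.15,"wx":0.0,"wy":0.0,"wz":0.0},
  {"claw":1.0,"tx":0.0,"ty":0.0,"tz":0.15,"wx":0.0,"wy":0.0,"wz":0.0},
  {"claw":1.0,"tx":0.0,"ty":0.0,"tz":0.15,"wx":0.0,"wy":0.0,"wz":0.0},
  {"claw":1.0,"tx":0.0,"ty":0.0,"tz":0.15,"wx":0.0,"wy":0.0,"wz":0.0},
])

```text
clock: 31.97
tcp_pos: [598.9, -341.6, 37.5]
tcp_rot: [-3.141, -0.002, -0.002]
wrist_force: [-0.7, 0.9, 0.2]
gripper_width: 58.1
```

Emit:
carry_out([
  {"claw":1.0,"tx":0.0,"ty":0.0,"tz":-3.0,"wx":0.0,"wy":0.0,"wz":0.0},
  {"claw":1.0,"tx":0.0,"ty":0.0,"tz":-7.0,"wx":0.0,"wy":0.0,"wz":0.0},
  {"claw":1.0,"tx":-2.0,"ty":-2.0,"tz":-10.0,"wx":0.0,"wy":0.0,"wz":0.0},
  {"claw":1.0,"tx":-5.0,"ty":-4.0,"tz":-12.0,"wx":0.0,"wy":0.0,"wz":0.0},
  {"claw":1.0,"tx":-8.0,"ty":-6.0,"tz":-13.0,"wx":0.0,"wy":0.0,"wz":0.0},
])

```text
clock: 32.38
tcp_pos: [519.8, -281.6, 170.4]
tcp_rot: [3.14, -0.007, -0.002]
wrist_force: [0.8, -0.2, 1.0]
gripper_width: 85.4
```

```bash
for i in 1 2 3 4 5; do :; done; python3 look.py 27 caliper cleaner loupe hub
python3 - <<'E'
from an import *
o=st()
for c in ['side','top']:
    p=dict(np.load(c+'27.npz'));p['fov_y']=float(p['fov_y']);P=cloud(p)
    for o in lids(p,c): print(c,[np.round(a,1) if a is not None else a for a in o])
    k=(p['depth']>0)&(np.hypot(P[...,0]-569,P[...,1]-296)<55)
    q=P[k&(P[...,2]>85)&(P[...,2]<100)];print('hubtop',len(q),cv2.minEnclosingCircle(q[:,:2].astype(np.float32)),np.median(q[:,2]))
E
```

```text
t 32.38 q [-0.22  0.34 -0.12  0.   -1.11  1.79] tcp [ 519.8 -281.6  170.4] rot [ 3.14e+00 -7.00e-03 -2.00e-03] F [ 0.8 -0.2  1. ] w 85.4
side caliper [([392.0, -185.0, 6.0], 0.62), ([530.0, -40.0, 8.0], 0.44)]
side cleaner [([733.0, 67.0, 32.0], 0.71), ([578.0, -357.0, 67.0], 0.66)]
side loupe [([767.0, -234.0, 21.0], 0.52)]
side hub [([563.0, 288.0, 59.0], 0.85)]
top caliper [([402.0, -183.0, 5.0], 0.84)]
top cleaner [([740.0, 65.0, 59.0], 0.9), ([563.0, 278.0, 362.0], 0.53), ([578.0, 266.0, 38.0], 0.52)]
top loupe [([766.0, -228.0, 31.0], 0.52), ([567.0, 295.0, 49.0], 0.32)]
top hub [([566.0, 292.0, 48.0], 0.63)]
t 32.88 q [-0.22  0.35 -0.12 -0.   -1.11  1.79] tcp [ 519.  -281.8  165.9] rot [-3.141e+00  0.000e+00 -3.000e-03] F [-0.4 -0.5  0.7] w 85.3
side [np.float64(558.3), np.float64(-10.5), np.float64(51.4), np.float64(66.4), array([555.9, -11.5,  90.1]), np.int64(55), array([103., 105., 102.])]
side [np.float64(608.7), np.float64(-181.3), np.float64(51.1), np.float64(66.6), array([ 606.3, -182.7,   90.2]), np.int64(69), array([103., 104., 102.])]
side [np.float64(599.5), np.float64(-344.9), np.float64(50.2), np.float64(67.0), array([ 598. , -345.4,   90.2]), np.int64(89), array([172., 173., 170.])]
hubtop 54 ((570.2735595703125, 296.09295654296875), 18.932889938354492) 89.86633185250781
top [np.float64(556.6), np.float64(-7.2), np.float64(48.8), np.float64(67.7), array([556.3,  -7.5,  91.4]), np.int64(99), array([94., 93., 91.])]
top [np.float64(570.5), np.float64(-195.3), np.float64(23.6), np.float64(67.4), None, np.int64(0), array([80., 79., 77.])]
hubtop 133 ((569.8172607421875, 298.6411437988281), 14.788546562194824) 92.4521095849152
```

View pics/side27.png

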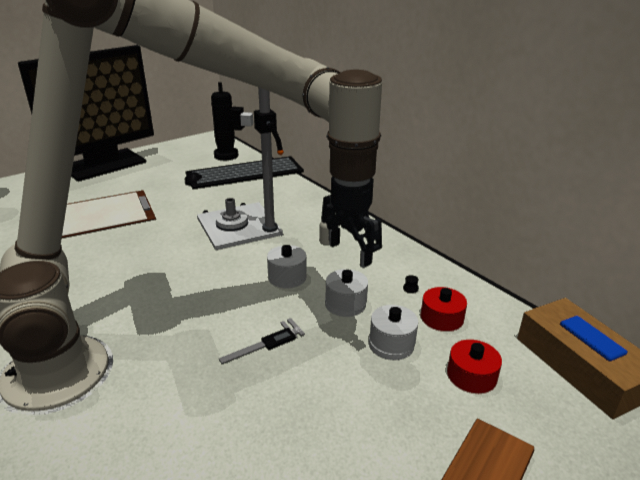

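View pics/top27.png

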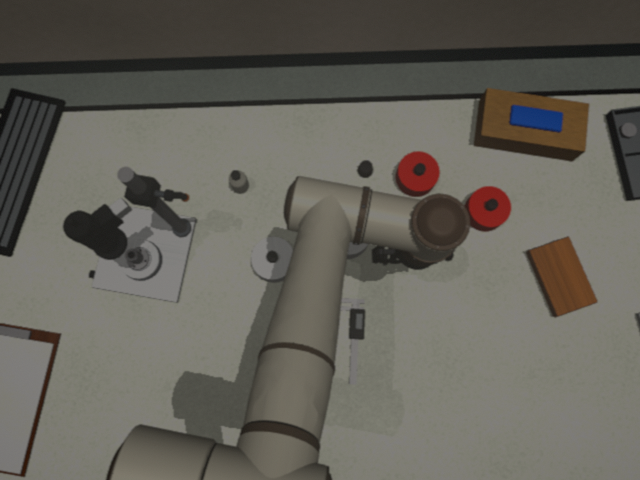

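```bash
python3 -c "
from plant import robot
print(robot.job_done())"
```

```text
the job is handed in; nothing more can be done
None
```

I found the flanged hub in the third canister and stood it upright in the middle of the microscope's stage. The job was handed in at about 33 s on the robot's clock, within the 72 s limit.

**What I did:** I opened the canister nearest the microscope (nut inside) and closed it. Then I opened the middle one (spacer inside) and closed that. I opened the far one, found the hub, and set its lid on the bench. I placed the hub with the tool leaning back 40°, then put that lid back on.

**Last checks:**
- **Hub:** in the top camera the spigot's centre is within about 1 mm of the stage's dark circle. It stands upright with its flange flat on the stage. The side camera's fit was rougher, but it agreed to a few millimetres.
- **Canisters:** all three are closed, with lid tops at the same height as at the start (66–67 mm). In the last top picture the arm hid the middle and far lids, so those two rest on the side camera only.
- **Nut and spacer:** each was seen in its canister when I had the lid off, and I did not open those canisters again.
- **Caliper, bottle and loupe:** found where they were before. The robot was clear of everything when I handed in.

**What went wrong or disagreed:**
- The real fingertips sit about 38 mm short of the reported tool position. The first two grasps on the first lid closed above its knob before I corrected for this.
- Closing the first and second lids pressed with peaks of about 64 N and 38 N at the wrist, below the 120 N wrist limit. Each lid was in the fingers at the time, so I don't expect the 40 N arm-or-gripper-body limit to apply. I did not measure that pressure separately.
- Closing the first two canisters shifted them or their lids by about 2–3 mm.
- Joint limits stopped my first two approaches with the hub, so I came to the stage from a different side. The microscope's head was not touched as far as the pictures and force readings show.

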